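Check-weigh a carton in the pantry

ROBOT

A 6-joint arm with a two-finger parallel gripper is mounted at the origin on the work surface. World frame = base frame: x ahead of the robot, y to its left, z up, the work surface at z = 0. Lengths are in mm, angles in rad, forces in N, time in s.
With the tool pointing down it reaches from about 400 to 925 mm from the base axis. Payload 12.5 kg.
Tool frame: the origin (TCP) lies at the very end of the fingers, on their centre line; the grasp point (between the pads) lies behind it (env.grip_depth is the z of the grasp point in the tool frame, in mm); z points along the fingers, y is the line along which they close (so a half turn about z gives the same grasp; the last joint's range is limited). The gripper opens to 95 mm and grips with 3 to 60 N. Pads are 20 mm wide; open, the fingers measure 119 mm over their backs; the gripper's body (75 mm by 180 mm) begins 59 mm behind the grasp point.
Start: joints at [-1.422, 0.491, 1.559, -0, 1.092, -0.106], TCP at [157.555, -604.836, 180.261] pointing down, gripper open.
Joint ranges: [-3.1, 3.1], [-0.84, 2.19], [0.05, 2.79], [-1.13, 4.28], [0.06, 2.93], [-2.69, 2.69]. Speed limits (rad/s): [2.22, 2.22, 2.79, 3.14, 3.14, 3.14].

INTERFACE

Orientations are given as [roll, pitch, yaw] about the fixed x, y, z axes, in that order (R = Rz(yaw) Ry(pitch) Rx(roll)).
In Python, from cell import env, optics gives the robot as it stands.
- The arm moves only by the tool step_arm, never from a script. Its argument "moves" is a list of rows, each an object of numbers: "tx", "ty", "tz": the shift along the tool's x, y, z in mm; "roll": the turn about the tool's z in rad. In form: [{"tx": .., "ty": .., "tz": .., "roll": ..}, ...]. A call has 1 to 12 rows; each row is the pose to reach, as a shift and turn from the pose commanded when the call began, along the tool's axes at that moment; what a row does not reach only later rows make up. A row lasts 1/12 s, in which the tool goes at most 41.7 mm and 7.16 degrees, less where a joint would pass 70% of its speed; a pose out of reach is approached as far as the arm can. A call with a gripper value outside its range is refused whole. "grip" is the finger opening in mm, from 0 to 95.1, set as the call begins (left out, the last holds). The fingers move at their own pace and stop on an object; the grip force is fixed at half the most. Time passes only in rows, so rows that repeat a pose let the fingers close. It gives the time, the measured TCP pose, the force, the opening and the grip force at its end, in the units of the state.
- env.state(): the state, without advancing time (a new reading comes with each control period).
- optics.read_camera(name): name is "scene" or "top" or "wrist"; returns a dict with "pixels" (384x512x3 uint8, blue, green, red), "mtx" (3x3 intrinsics, pixels), "dist" ([k1, k2, p1, p2, k3] as OpenCV has them; the pictures are not rectified), "view" (4x4, takes a point from world to camera coordinates). Camera axes: x right, y down, z forward; pixel columns grow to the right and rows downward; lengths in mm; the calibration is good to about 2 mm. A picture is of the moment at which its call begins. There is no depth.
- env.job_done(): hands the job in; it is judged then, once.
The state is a dict: "t": time; "joints": joint angles; "qvel": joint speeds; "tau": joint torques, N m; "eef_pos": TCP position; "tcp_rot": TCP orientation; "ft_force": force on the tool from outside, world axes, zero at the start; "moment": the same for the moment, N m; "opening": opening from 0.0 (shut) to 1.0 (fully open); "grip_force": force on a finger pad.
Only numpy, scipy, OpenCV 4.12 (cv2) and the standard library are available. Lean on these libraries where they do the work, as an engineer would, in place of code of your own. Each camera call takes 0.05 s, during which the arm holds its last target. There are 200 camera calls.

TASK

Zero the check scale by pressing its button fully down while the plate is empty, then set the long flat carton down on the plate without dropping it, in the middle of the plate, midway between the two stops and square to them. Move the white marker plate out of the wooden parking block and stand it upright, fully down, in the slot of the metal stand to show that a check is in progress. Leave the other goods on the table where they are.

Things in the scene. Friction and masses are not known exactly. Their poses are not given: they have to be found in the camera images.
- scale: Grey bench scale, fixed. Origin: underside, below the plate's middle; z up, -x its front. Steel plate 180 (x) x 190 (y) mm, top 66 mm up, thin dark centre cross. Two aluminium stops, 100 (x) x 8 (y) mm, 26 mm higher than the plate, at y = +-81 mm; free gap 154 mm. Console in front: x -92 to -158 mm, y +-100 mm, 38 mm high, display at -y, button at +y.
- plate_mid (a point): Middle of the scale's weighing plate, on its top surface; axes as the scale's.
- zero (a joint): Zero button of the scale: 0 is up, 0.006 m is fully down; a spring brings it back, about 5 N to push down.
- zero_top (a point): Centre of the top of the zero button, a grey disc 30 mm in diameter in a black housing on the scale's console; pressed straight down.
- carton: Long flat brown cardboard carton with pale paper panels, 52 (local x) x 130 (local y) x 36 (z) mm, about 160 g, lying on the table to the left of the scale. Origin: centre of its underside. To be laid with its 130 mm length running from stop to stop (12 mm free at each end).
- marker: White rectangular plate, 10 thick (local x) x 80 wide (local y) x 120 tall (z) mm, 100 g, standing upright in the parking block. Origin: centre of its lower edge face.
- park: Fixed wooden parking block, 56 (x) x 112 (y) x 28 (z) mm, with a 16 x 89 mm slot, 20 mm deep, along local y, in which the marker stands at the start. Origin: centre of its underside.
- stand: Fixed aluminium stand, 56 (x) x 112 (y) x 44 (z) mm, taller than the parking block, with a 13.5 (x) x 85 (y) mm slot, 32 mm deep, along local y. Origin: centre of its underside.
- stand_hole0 (a point): Centre of the mouth of the stand's slot, at its top face (44 mm up).
- can: Steel can, 66 mm diameter, 100 mm tall, standing near the carton; a bystander. Origin: centre of its underside.
- jar: Amber glass jar, 76 mm diameter, 120 mm tall, beyond the scale; a bystander. Origin: centre of its underside.
- tallbox: Carton standing on end, 60 x 100 x 150 mm tall; a bystander. Origin: centre of its underside.
- tin: Low round blue tin, 120 mm diameter, 50 mm tall; a bystander. Origin: centre of its underside.
- mug: White mug, 80 mm diameter, 90 mm tall, handle at local +y; a bystander. Origin: centre of its underside.
Things that resemble listed ones, but are neither listed nor needed, are in the scene too. What is shaped like the stand but green, pink or red is not meant.

How it is judged (in metres and radians):
On the way, in this order (a step that is already met when the one before it is completed fails the run):
1. the zero button is pressed down while the carton is not on the scale (value of joint zero above 0.0045 m and contact force between carton and scale below 0.05 N), for 0.05 s.
2. the carton lies centred on the plate between the stops and the marker stands in the stand (x of carton in the frame of plate_mid between -0.009 and 0.009 m and y of carton in the frame of plate_mid between -0.006 and 0.006 m and z of carton in the frame of plate_mid between -0.004 and 0.004 m and angle between carton's own z axis and vertical below 0.06 rad and angle between the y axis of carton and the y axis of scale, either way round below 0.1 rad and linear speed of each of carton, marker below 0.02 m/s and z of marker in the frame of stand_hole0 below -0.026 m and horizontal distance between marker and stand_hole0 below 0.008 m and angle between marker's own z axis and vertical below 0.13 rad and angle between the y axis of marker and the y axis of stand, either way round below 0.15 rad), for 0.2 s.
At the end, for the whole second after the job is handed in: Button up; carton at rest flat on the plate, within 6 mm of midway between the stops, 9 mm of the middle the other way and 0.1 rad of square; marker at rest in the metal stand, over 26 mm deep, within 8 mm of the slot's middle, 0.13 rad of upright, 0.15 rad of the slot's line (all of step 2 and value of joint zero below 0.002 m); the robot touches nothing.
It fails at once if the carton is dropped (falls free of the fingers at more than 0.45 m/s) (contact force between the fingers and carton below 0.02 N and linear speed of carton above 0.45 m/s).
It fails at once if another of the goods is moved more than 40 mm or tipped over (distance of any of can, jar, tallbox, tin, mug from where it was at the start of the episode above 0.04 m or angle between any of can, jar, tallbox, tin, mug's own z axis and vertical above 0.5 rad).
It also fails if it takes over 58 s, if anything falls off the work surface, if the arm or the gripper's body presses on something with over 40 N, if the wrist force passes 120 N, or if a joint passes its speed limit or range.

## Working session

There is one attempt and no reset: what is moved stays moved. The work goes in short steps, Python scripts to look and compute and a tool call to move; the robot and the scene stay as the last step left them, time stands still between calls to the robot, and variables do not carry over. Pictures are saved under pics/ and viewed, at most 10 in all, crops included, and the job is handed in when it is done.

Besides the shell and the picture viewer there is one more tool, called in YAML: its name, and indented under it one key for each argument. step_arm: Moves the arm, as the interface text tells. Its arguments: {"type":"object","properties":{"moves":{"type":"array"},"grip":{"type":"number"}},"required":["moves"]}

```bash
mkdir -p pics; ls; cat > h.py <<'E'
import numpy as np, cv2
from cell import env, optics
def snap(n,f=None):
    d=optics.read_camera(n)
    d={k:np.array(v) for k,v in d.items()}
    if f: cv2.imwrite('pics/'+f,d['pixels']); np.savez('pics/'+f[:-4]+'.npz',**d)
    return d
def load(f): return dict(np.load('pics/'+f+'.npz'))
def ray(d,uv):
    p=cv2.undistortPoints(np.array(uv,float).reshape(-1,1,2),d['mtx'],d['dist']).reshape(-1,2)
    R=d['view'][:3,:3];t=d['view'][:3,3]
    return -R.T@t,np.c_[p,np.ones(len(p))]@R
def onz(d,uv,z):
    c,r=ray(d,uv); return c+r*((z-c[2])/r[:,2])[:,None]
def tri(d1,u1,d2,u2):
    c1,r1=ray(d1,u1);c2,r2=ray(d2,u2);o=[]
    for a,b in zip(r1,r2):
        s=np.linalg.lstsq(np.c_[a,-b],c2-c1,rcond=None)[0]
        p,q=c1+a*s[0],c2+b*s[1];o.append(np.r_[(p+q)/2,np.linalg.norm(p-q)])
    return np.array(o)
def proj(d,P):
    return cv2.projectPoints(np.array(P,float).reshape(-1,3),cv2.Rodrigues(d['view'][:3,:3])[0],d['view'][:3,3],d['mtx'],d['dist'])[0].reshape(-1,2)
E
python3 - <<'E'
from h import *
a=snap('scene','scene0.png');b=snap('top','top0.png')
for d in(a,b): print(-d['view'][:3,:3].T@d['view'][:3,3])
cv2.imwrite('pics/both.png',cv2.resize(np.vstack([a['pixels'],b['pixels']]),None,fx=.78,fy=.78))
print(env.grip_depth,env.state())
E
```

```text
pics
[ 991.58047856  459.83625006 1037.09545104]
[ 474.15600758  -17.27911463 1371.15292334]
-18.8 {'t': 0.1, 'joints': array([-1.42161790e+00,  4.91550173e-01,  1.55936902e+00, -1.97025450e-05,
        1.09172288e+00, -1.05604324e-01]), 'qvel': array([-0.00063023, -0.0010117 , -0.000347  ,  0.00125438,  0.00140329,
        0.00107109]), 'tau': array([ 1.89036582e-03, -6.13622403e+01, -2.58605862e+01,  6.93745888e-02,
        4.70258261e-02, -3.32694572e-05]), 'eef_pos': array([ 157.49925027, -604.57461036,  179.69530025]), 'tcp_rot': array([-3.14054723e+00, -9.32401458e-05,  2.54791788e-01]), 'ft_force': array([-0.57943189,  0.45697323,  0.1064817 ]), 'moment': array([-0.06492482, -0.04252337,  0.00199484]), 'grip_force': 0.0, 'opening': 0.9988731951665832}
```

View pics/both.png

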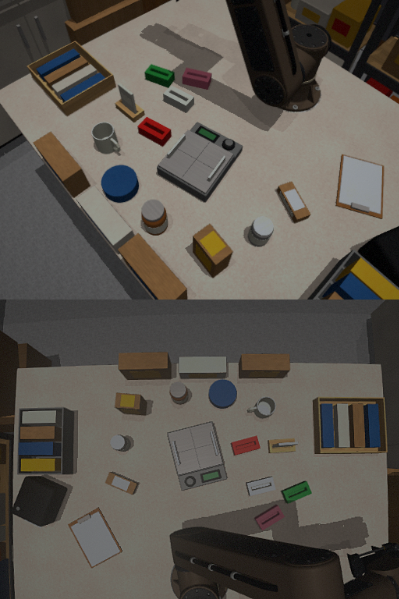

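The two views (scene above, top below) show these candidates:
- **Stand:** white/grey block at top ≈(332,238), scene ≈(229,126). Its lookalikes are red ≈(314,187), green ≈(379,246) and pink ≈(344,278).
- **Carton:** brown with pale panels, top ≈(156,235). Its lookalikes are the clipboard (121,305), the tallbox (167,130) and the boxes at the back and in the trays.
- **Marker:** in the wooden block at top ≈(362,187). The white shelf box at the back resembles it.

I choose the grey stand, the carton at (156,235) and the marker at (362,187), and check them in one crop.

```bash
python3 - <<'E'
from h import *
a=load('scene0')['pixels'];b=load('top0')['pixels']
A=cv2.resize(a[70:300,130:410],(730,600))[:, :]
B=cv2.resize(b[140:290,125:415],None,fx=2.7,fy=2.7,interpolation=cv2.INTER_CUBIC)
g=lambda x:np.clip(x.astype(float)*1.4,0,255).astype('u1')
cv2.imwrite('pics/cA.png',g(A));cv2.imwrite('pics/cB.png',g(B));print(A.shape,B.shape)
E
```

```text
(600, 730, 3) (405, 783, 3)
```

View pics/cA.png

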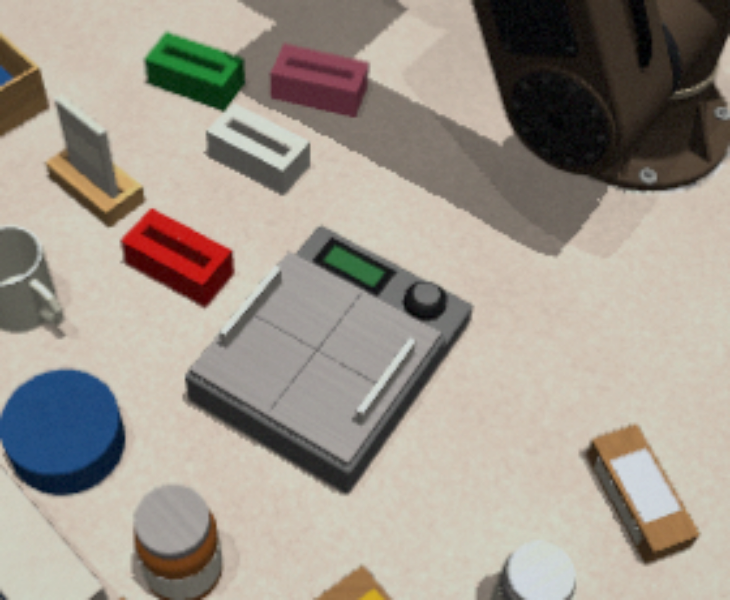

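View pics/cB.png

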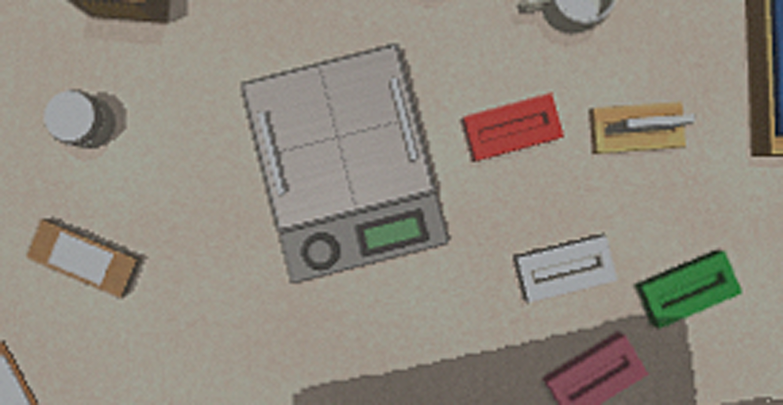

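The crops confirm the choice:
- **Scale:** cross at A(317,351)/B(337,136), button at A(426,296)/B(320,250).
- **Stand:** whitish stand slot at A(266,132)/B(566,269).
- **Marker:** in the wooden block, B(640,124).
- **Carton:** A(643,490)/B(84,257).

Next I get coarse positions by triangulation.

```bash
python3 - <<'E'
from h import *
np.set_printoptions(suppress=True,precision=1)
a=load('scene0');b=load('top0')
A=lambda p:np.array(p)*[280/730,230/600]+[130,70]
B=lambda p:np.array(p)/2.7+[125,140]
P={'btn':((426,294),(320,250)),'cross':((317,351),(337,136)),'crossB':((359,295),(355,203)),'crossT':((272,409),(322,69)),
'slot':((266,133),(566,269)),'mkA':((60,97),(693,120)),'mkB':((111,133),(630,126)),
'cartA':((643,428),(46,220)),'cartC':((692,529),(136,257))}
for k,(x,y) in P.items(): print(k,tri(a,[A(x)],b,[B(y)])[0])
print('slot ends z44',onz(b,[B((532,276)),B((601,262))],44))
print('carton corners z36',onz(b,[B(q) for q in((47,219),(28,258),(123,297),(138,257))],36))
print('park z28',onz(b,[B(q) for q in((592,108),(596,153),(686,148),(684,103))],28))
print('can,',onz(b,[B((71,117))],100))
w=snap('wrist'); s=env.state()
from scipy.spatial.transform import Rotation as R
T=R.from_euler('xyz',s['tcp_rot']).as_matrix()
c=-w['view'][:3,:3].T@w['view'][:3,3]
print('cam in tool',T.T@(c-s['eef_pos']),'\n',w['view'][:3,:3]@T,w['mtx'])
E
```

```text
btn [428.3  38.5  56.3   1.4]
cross [565.4  16.4  63.8   0.8]
crossB [484.9  -4.8  63.2   0. ]
crossT [645.5  35.1  64.8   4.3]
slot [ 399.5 -256.6   50.5    8.4]
mkA [ 576.  -397.5  125.     0.1]
mkB [ 567.1 -321.8  120.     8.3]
cartA [470.7 325.5 201.    9.5]
cartC [390.4 341.5 -80.4 112.4]
slot ends z44 [[ 394.1 -219.2   44. ]
 [ 410.  -304.    44. ]]
carton corners z36 [[468.3 377.2  36. ]
 [420.2 401.1  36. ]
 [371.9 281.9  36. ]
 [420.9 263.1  36. ]]
park z28 [[ 600.1 -300.2   28. ]
 [ 544.  -303.9   28. ]
 [ 549.1 -417.3   28. ]
 [ 605.4 -416.4   28. ]]
can, [[588.9 330.1 100. ]]
cam in tool [  72.2   -0.4 -204. ] 
 [[-0.   1.  -0. ]
 [-1.  -0.  -0.3]
 [-0.3  0.   1. ]] [[281.7   0.  252.8]
 [  0.  281.7 194.6]
 [  0.    0.    1. ]]
```

step_arm:
  moves:
    - {"tx":387,"ty":-203,"tz":-70,"roll":0}
    - {"tx":387,"ty":-203,"tz":-70,"roll":0}
    - {"tx":387,"ty":-203,"tz":-70,"roll":0}
    - {"tx":387,"ty":-203,"tz":-70,"roll":0}
    - {"tx":387,"ty":-203,"tz":-70,"roll":0}
    - {"tx":387,"ty":-203,"tz":-70,"roll":0}
    - {"tx":387,"ty":-203,"tz":-70,"roll":0}
    - {"tx":387,"ty":-203,"tz":-70,"roll":0}
    - {"tx":387,"ty":-203,"tz":-70,"roll":0}
    - {"tx":387,"ty":-203,"tz":-70,"roll":0}
    - {"tx":387,"ty":-203,"tz":-70,"roll":0}
    - {"tx":387,"ty":-203,"tz":-70,"roll":0}
  grip: 0

```text
t: 1.15
eef_pos: [484.0, -307.7, 250.9]
tcp_rot: [3.141, -0.001, 0.259]
ft_force: [0.4, -0.6, 1.1]
opening: 0.215
grip_force: 0.0
```

```bash
cat >> h.py <<'E'
from scipy.spatial.transform import Rotation as Rot
def go(x,y,z,yaw,s=None):
    "shift rows needed from the current pose to a tool-down pose"
    s=s or env.state();T=Rot.from_euler('xyz',s['tcp_rot']).as_matrix()
    d=T.T@(np.array([x,y,z])-s['eef_pos']);r=(s['tcp_rot'][2]-yaw+np.pi/2)%np.pi-np.pi/2
    print('tx %.1f ty %.1f tz %.1f roll %.3f'%(*d,r),'dist',round(np.linalg.norm(d)))
E
python3 - <<'E'
from h import *
w=snap('wrist','w1.png');s=env.state();print(s['eef_pos'],s['tcp_rot'],s['t'],s['opening'])
cv2.imwrite('pics/w1v.png',cv2.resize(w['pixels'],(800,600),interpolation=cv2.INTER_CUBIC))
go(480,80,250,.2548)
E
```

```text
[ 482.34307899 -309.13260753  250.35019062] [ 3.14129326e+00 -2.59434031e-04  2.58363729e-01] 1.2 0.17499094602501755
tx 97.2 ty -376.8 tz 0.3 roll 0.004 dist 389
```

View pics/w1v.png

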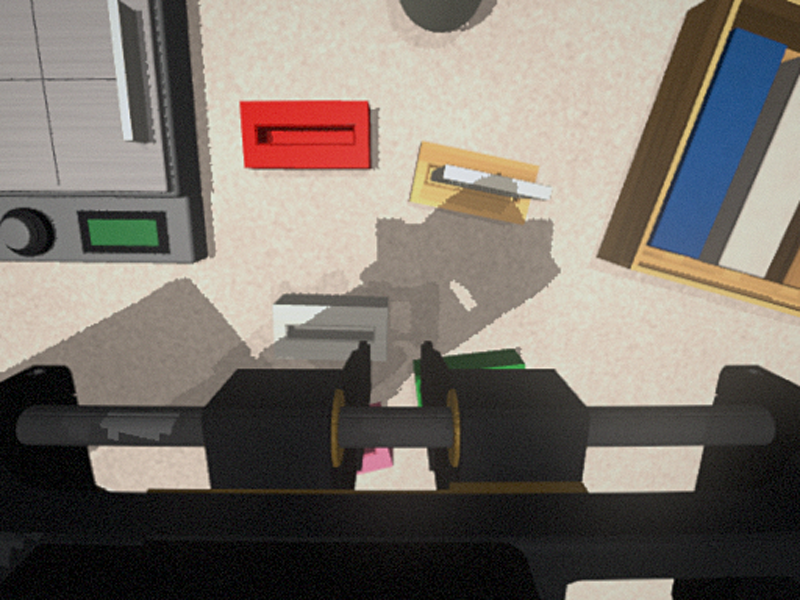

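The wrist view shows the stand at (330,327), the marker in its wooden block at (480,182) and the scale at the left, with its button at (25,232). The fingers hide the lower half. I go on to view the scale.

```bash
python3 - <<'E'
from h import *
go(450,20,330,.2548)
E
```

```text
tx 52.8 ty -326.4 tz -79.7 roll 0.004 dist 340
```

step_arm:
  moves:
    - {"tx":53,"ty":-326,"tz":-80}
    - {"tx":53,"ty":-326,"tz":-80}
    - {"tx":53,"ty":-326,"tz":-80}
    - {"tx":53,"ty":-326,"tz":-80}
    - {"tx":53,"ty":-326,"tz":-80}
    - {"tx":53,"ty":-326,"tz":-80}
    - {"tx":53,"ty":-326,"tz":-80}
    - {"tx":53,"ty":-326,"tz":-80}
    - {"tx":53,"ty":-326,"tz":-80}
    - {"tx":53,"ty":-326,"tz":-80}
    - {"tx":53,"ty":-326,"tz":-80}
    - {"tx":53,"ty":-326,"tz":-80}

```text
validation failed for argument at $.mo...
```

```bash
python3 - <<'E'
from h import *
w=snap('wrist','w2.png');s=env.state();print(s['eef_pos'],s['tcp_rot'],s['t'],s['opening'])
cv2.imwrite('pics/w2v.png',cv2.resize(w['pixels'],(800,600),interpolation=cv2.INTER_CUBIC))
E
```

```text
[ 481.25637549 -310.11914279  249.99071037] [-3.14146948e+00  4.25843069e-04  2.56915725e-01] 1.25 0.13216792956666248
```

View pics/w2v.png

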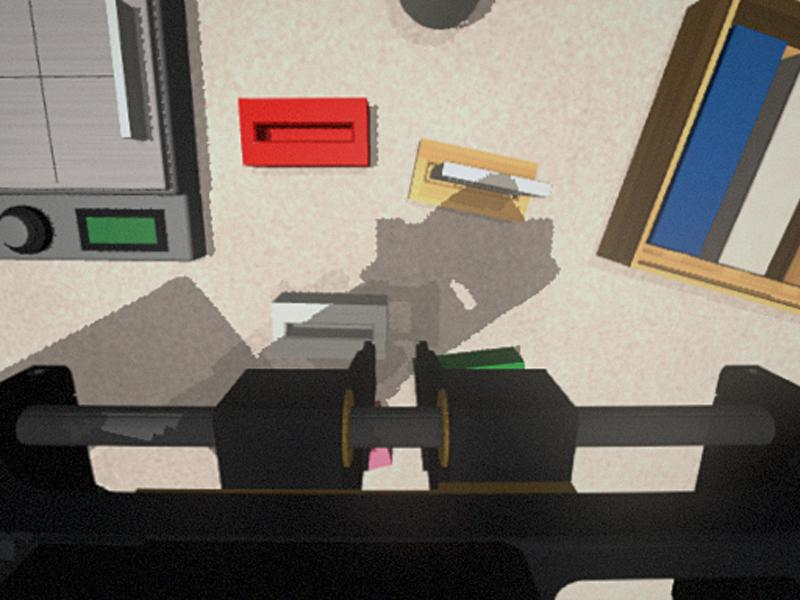

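The call was refused because the rows left out roll, so this is the same view as before. I resend it.

step_arm:
  moves:
    - {"tx":53,"ty":-326,"tz":-80,"roll":0}
    - {"tx":53,"ty":-326,"tz":-80,"roll":0}
    - {"tx":53,"ty":-326,"tz":-80,"roll":0}
    - {"tx":53,"ty":-326,"tz":-80,"roll":0}
    - {"tx":53,"ty":-326,"tz":-80,"roll":0}
    - {"tx":53,"ty":-326,"tz":-80,"roll":0}
    - {"tx":53,"ty":-326,"tz":-80,"roll":0}
    - {"tx":53,"ty":-326,"tz":-80,"roll":0}
    - {"tx":53,"ty":-326,"tz":-80,"roll":0}
    - {"tx":53,"ty":-326,"tz":-80,"roll":0}
    - {"tx":53,"ty":-326,"tz":-80,"roll":0}
    - {"tx":53,"ty":-326,"tz":-80,"roll":0}

```text
t: 2.25
eef_pos: [450.0, 16.5, 329.6]
tcp_rot: [3.142, 0.001, 0.253]
ft_force: [0.2, -0.3, 0.0]
opening: 0.006
grip_force: 0.0
```

```bash
python3 - <<'E'
from h import *
w=snap('wrist','w2.png');s=env.state();print(s['eef_pos'],s['tcp_rot'],s['t'],s['opening'])
cv2.imwrite('pics/w2v.png',cv2.resize(w['pixels'],(800,600),interpolation=cv2.INTER_CUBIC))
E
```

```text
[450.03272087  16.42169065 329.55766459] [-3.14147684e+00  1.17128548e-03  2.52627885e-01] 2.3 0.0032001378058043005
```

View pics/w2v.png

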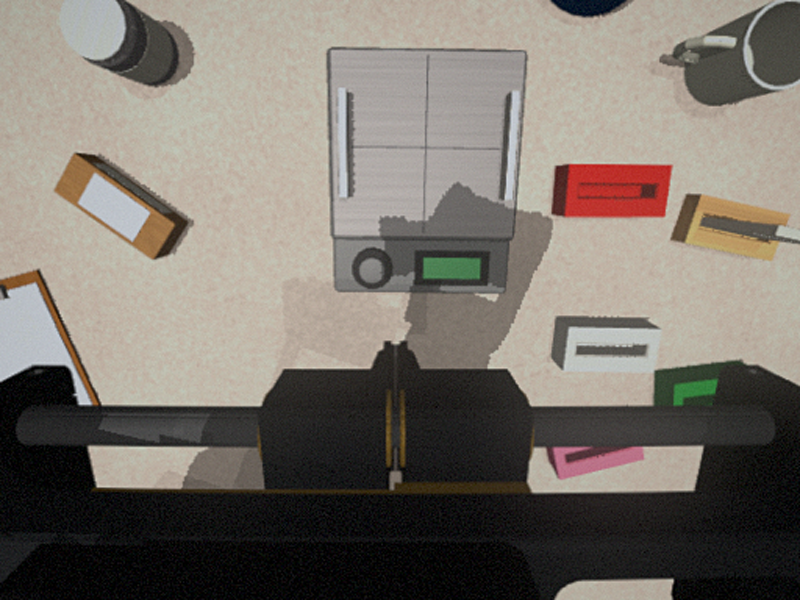

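This view has everything in it: cross at (427,148), stops at (344,143) and (511,146), button (372,267), stand slot (612,350), carton top around (119,205), park (735,228). Now I measure.

```bash
python3 - <<'E'
from h import *
np.set_printoptions(suppress=True,precision=1)
a=load('scene0');b=load('top0');w=load('w2');w1=load('w1')
A=lambda p:np.array(p)*[280/730,230/600]+[130,70]
B=lambda p:np.array(p)/2.7+[125,140]
W=lambda p:(np.array(p)+.5)/1.5625-.5
print('btn',tri(w,[W((374,265))],a,[A((426,294))]),onz(w,[W((374,265))],50))
print('cross',tri(w,[W((427,148))],a,[A((317,351))]),onz(w,[W((427,148))],66))
e=onz(w,[W(p) for p in((428,56),(424,232),(352,147),(501,149))],66);print(e)
print('yaw',np.arctan2(*(e[0]-e[1])[1::-1]),np.arctan2(*(e[3]-e[2])[1::-1])+np.pi/2)
st=onz(w,[W((344,143)),W((511,146))],92);print('stops mid',st,st.mean(0))
# masks
def rect(d,m,z,name):
    m=cv2.morphologyEx(m,cv2.MORPH_CLOSE,np.ones((3,3)))
    c=max(cv2.findContours(m,0,1)[0],key=cv2.contourArea)
    q=onz(d,c.reshape(-1,2),z)[:,:2].astype('f4');r=cv2.minAreaRect(q);print(name,r,cv2.contourArea(c))
for d,n,bx in((w,'w2',(30,90,140,180)),(b,'top',(130,215,185,255)),(a,'scene',(345,220,405,300))):
    x0,y0,x1,y1=bx
    h=cv2.cvtColor(d['pixels'],cv2.COLOR_BGR2HSV);v=np.zeros(h.shape[:2],'u1')
    im=d['pixels'].astype(int)
    pap=((im[...,0]>im[...,2]-8)&(im.max(2)>110)).astype('u1')
    v[y0:y1,x0:x1]=pap[y0:y1,x0:x1]; rect(d,v*255,36,'paper '+n)
    br=((h[...,1]>95)&(h[...,2]>65)).astype('u1')
    v[y0:y1,x0:x1]|=br[y0:y1,x0:x1]; rect(d,v*255,36,'carton '+n)
E
```

```text
btn [[432.   38.4  59.4   6.1]] [[432.6  36.4  50. ]]
cross [[564.4  14.   60.3   2.8]] [[564.7  13.1  66. ]]
[[646.5  34.7  66. ]
 [482.8  -6.3  66. ]
 [546.8  86.5  66. ]
 [582.7 -59.5  66. ]]
yaw 0.24518791006163485 0.24110911253617728
stops mid [[546.9  91.8  92. ]
 [584.2 -62.6  92. ]] [565.6  14.6  92. ]
paper w2 ((421.1934509277344, 334.5874938964844), (70.66280364990234, 40.88214111328125), 66.97989654541016) 884.5
carton w2 ((421.7012939453125, 332.86419677734375), (130.1003875732422, 52.255279541015625), 67.41311645507812) 2109.5
paper top ((421.18438720703125, 336.43408203125), (69.74613189697266, 40.19862747192383), 67.53229522705078) 217.5
carton top ((421.0046081542969, 335.0926513671875), (127.6951675415039, 50.25661849975586), 66.8714370727539) 517.0
paper scene ((420.6102294921875, 334.4718017578125), (70.63581848144531, 39.528621673583984), 67.0599594116211) 339.0
carton scene ((422.8166809082031, 335.3707275390625), (128.98019409179688, 51.4467658996582), 66.96436309814453) 825.0
```

```bash
python3 - <<'E'
from h import *
go(430.5,37,70,.243)
E
```

```text
tx -13.5 ty -24.8 tz 259.6 roll 0.010 dist 261
```

step_arm:
  moves:
    - {"tx":-13.5,"ty":-24.8,"tz":240,"roll":0.01}
    - {"tx":-13.5,"ty":-24.8,"tz":260,"roll":0.01}
    - {"tx":-13.5,"ty":-24.8,"tz":260,"roll":0.01}
    - {"tx":-13.5,"ty":-24.8,"tz":260,"roll":0.01}
    - {"tx":-13.5,"ty":-24.8,"tz":260,"roll":0.01}
    - {"tx":-13.5,"ty":-24.8,"tz":260,"roll":0.01}
    - {"tx":-13.5,"ty":-24.8,"tz":260,"roll":0.01}
    - {"tx":-13.5,"ty":-24.8,"tz":260,"roll":0.01}
    - {"tx":-13.5,"ty":-24.8,"tz":260,"roll":0.01}
    - {"tx":-13.5,"ty":-24.8,"tz":260,"roll":0.01}

```text
t: 3.13
eef_pos: [431.6, 37.8, 71.1]
tcp_rot: [3.141, -0.001, 0.244]
ft_force: [0.2, -0.6, 0.7]
opening: 0.005
grip_force: 0.0
```

step_arm:
  moves:
    - {"tx":0,"ty":0,"tz":5,"roll":0}
    - {"tx":0,"ty":0,"tz":8,"roll":0}
    - {"tx":0,"ty":0,"tz":11,"roll":0}
    - {"tx":0,"ty":0,"tz":13,"roll":0}
    - {"tx":0,"ty":0,"tz":13,"roll":0}

```text
t: 3.55
eef_pos: [430.6, 38.6, 57.0]
tcp_rot: [3.142, 0.0, 0.245]
ft_force: [0.2, -0.7, 0.3]
opening: 0.006
grip_force: 0.0
```

step_arm:
  moves:
    - {"tx":0,"ty":1,"tz":2,"roll":0}
    - {"tx":0,"ty":1,"tz":4,"roll":0}
    - {"tx":0,"ty":1,"tz":5,"roll":0}
    - {"tx":0,"ty":1,"tz":5,"roll":0}

```text
t: 3.88
eef_pos: [430.8, 37.6, 52.0]
tcp_rot: [-3.142, 0.0, 0.245]
ft_force: [0.7, -0.0, -0.2]
opening: 0.005
grip_force: 0.0
```

step_arm:
  moves:
    - {"tx":0,"ty":0,"tz":2,"roll":0}
    - {"tx":0,"ty":0,"tz":3,"roll":0}
    - {"tx":0,"ty":0,"tz":3,"roll":0}

```text
t: 4.13
eef_pos: [430.9, 37.6, 49.0]
tcp_rot: [3.142, 0.0, 0.245]
ft_force: [-0.3, 0.4, -1.6]
opening: 0.004
grip_force: 0.0
```

step_arm:
  moves:
    - {"tx":0,"ty":0,"tz":2,"roll":0}
    - {"tx":0,"ty":0,"tz":3,"roll":0}
    - {"tx":0,"ty":0,"tz":3,"roll":0}

```text
t: 4.38
eef_pos: [430.8, 37.6, 46.0]
tcp_rot: [-3.142, 0.0, 0.245]
ft_force: [-0.0, 0.8, -0.8]
opening: 0.006
grip_force: 0.0
```

step_arm:
  moves:
    - {"tx":0,"ty":0,"tz":1,"roll":0}
    - {"tx":0,"ty":0,"tz":2,"roll":0}
    - {"tx":0,"ty":0,"tz":2,"roll":0}

```text
t: 4.63
eef_pos: [430.9, 37.6, 44.1]
tcp_rot: [3.142, 0.0, 0.245]
ft_force: [0.1, 0.1, -0.1]
opening: 0.004
grip_force: 0.0
```

step_arm:
  moves:
    - {"tx":0,"ty":0,"tz":1,"roll":0}
    - {"tx":0,"ty":0,"tz":2,"roll":0}
    - {"tx":0,"ty":0,"tz":2,"roll":0}

```text
t: 4.88
eef_pos: [430.9, 37.6, 42.1]
tcp_rot: [3.142, 0.0, 0.245]
ft_force: [-0.5, -0.4, 0.4]
opening: 0.006
grip_force: 0.0
```

```bash
python3 - <<'E'
from h import *
s=env.state();print(s['eef_pos'],s['ft_force'],s['moment'],s['tau'])
w=snap('wrist','w3.png');a=snap('scene','s3.png')
x=cv2.resize(w['pixels'],(400,300))
x=cv2.resize(w['pixels'][130:310,170:350],(390,390),interpolation=cv2.INTER_CUBIC);y=cv2.resize(a['pixels'][150:220,240:310],(390,390),interpolation=cv2.INTER_CUBIC)
cv2.imwrite('pics/w3v.png',np.hstack([x,y]))
E
```

```text
[430.87451685  37.5982903   42.05649924] [-0.4735196  -0.43461846  0.39863077] [-0.00320518 -0.07317295 -0.02543363] [ 2.62896079e-03 -4.57538652e+01 -1.29366150e+01  3.02336435e-02
 -1.18354219e-01  1.35873843e-04]
```

View pics/w3v.png

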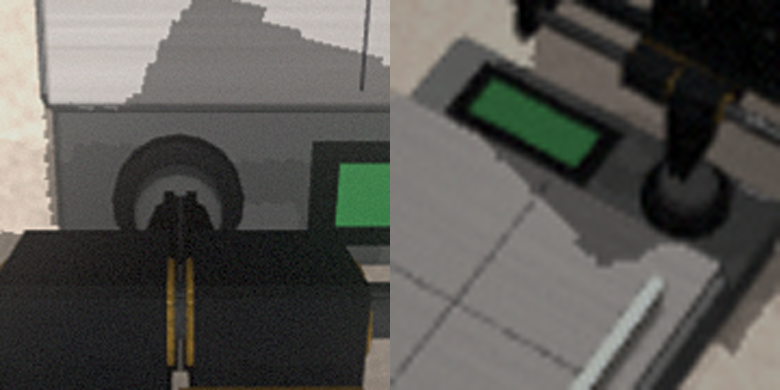

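The fingertip is over the middle of the button disc and has not touched it yet, so I keep going down.

step_arm:
  moves:
    - {"tx":0,"ty":0,"tz":1,"roll":0}
    - {"tx":0,"ty":0,"tz":2,"roll":0}
    - {"tx":0,"ty":0,"tz":2,"roll":0}

```text
t: 5.23
eef_pos: [430.9, 37.6, 40.1]
tcp_rot: [3.142, 0.0, 0.245]
ft_force: [-0.6, 0.3, 0.7]
opening: 0.003
grip_force: 0.0
```

step_arm:
  moves:
    - {"tx":0,"ty":0,"tz":1,"roll":0}
    - {"tx":0,"ty":0,"tz":2,"roll":0}
    - {"tx":0,"ty":0,"tz":2,"roll":0}

```text
t: 5.48
eef_pos: [430.9, 37.6, 38.0]
tcp_rot: [3.142, 0.0, 0.245]
ft_force: [-0.0, 0.0, 1.0]
opening: 0.003
grip_force: 0.0
```

step_arm:
  moves:
    - {"tx":0,"ty":0,"tz":1,"roll":0}
    - {"tx":0,"ty":0,"tz":2,"roll":0}
    - {"tx":0,"ty":0,"tz":2,"roll":0}

```text
t: 5.73
eef_pos: [430.9, 37.6, 36.0]
tcp_rot: [3.142, 0.0, 0.245]
ft_force: [1.1, 0.6, 1.2]
opening: 0.005
grip_force: 0.0
```

```bash
python3 - <<'E'
from h import *
s=env.state();print(s['eef_pos'],s['ft_force'],s['moment'],s['tau'])
w=snap('wrist','w4.png');a=snap('scene','s4.png')
x=cv2.resize(w['pixels'][130:310,170:350],(390,390),interpolation=cv2.INTER_CUBIC);y=cv2.resize(a['pixels'][150:220,240:310],(390,390),interpolation=cv2.INTER_CUBIC)
d=load('w3');e=load('s3')
print('tip px now', proj(a,s['eef_pos']),proj(w,s['eef_pos']),(proj(a,s['eef_pos'])-[240,150])*390/70,(proj(w,s['eef_pos'])-[170,130])*390/180)
g=lambda i:np.clip(i*1.8,0,255)
cv2.imwrite('pics/w4v.png',np.hstack([g(x),g(y)]))
E
```

```text
[430.86310209  37.61207493  36.03837529] [1.06707082 0.58093009 1.18657632] [0.04868417 0.00232403 0.00737458] [ 2.64148191e-03 -4.60902357e+01 -1.24543369e+01  2.93657638e-02
 -1.18228979e-01  1.55365424e-04]
tip px now [[291.62611654 187.17024367]] [[253.12535845 217.02532852]] [[287.63122074 207.09135761]] [[180.1049433  188.55487846]][ WARN:0@2.546] global loadsave.cpp:1063 imwrite_ Unsupported depth image for selected encoder is fallbacked to CV_8U.
```

View pics/w4v.png

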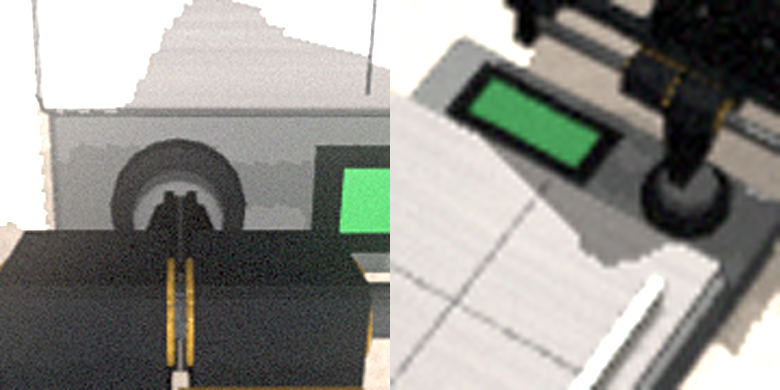

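step_arm:
  moves:
    - {"tx":0,"ty":0,"tz":1,"roll":0}
    - {"tx":0,"ty":0,"tz":1.5,"roll":0}
    - {"tx":0,"ty":0,"tz":1.5,"roll":0}

```text
t: 6.08
eef_pos: [430.9, 37.6, 34.6]
tcp_rot: [3.142, 0.0, 0.245]
ft_force: [0.1, -0.4, -0.3]
opening: 0.006
grip_force: 0.0
```

```bash
python3 - <<'E'
from h import *
np.set_printoptions(suppress=True,precision=2)
f=[]
for i in range(4): optics.read_camera('top');s=env.state();print(s['eef_pos'],s['ft_force'],s['tau'])
E
```

```text
[430.94  37.58  34.65] [-0.27  0.07 -0.36] [ -0.   -46.08 -12.29   0.03  -0.08  -0.  ]
[430.92  37.59  34.67] [ 0.35 -0.15 -0.51] [ -0.   -46.09 -12.3    0.03  -0.07   0.  ]
[430.93  37.61  34.71] [-0.04 -0.51  0.14] [ -0.   -46.1  -12.31   0.03  -0.07   0.  ]
[430.95  37.6   34.72] [-0.19 -0.4  -0.06] [ -0.   -46.11 -12.31   0.03  -0.07   0.  ]
```

step_arm:
  moves:
    - {"tx":0,"ty":0,"tz":1,"roll":0}
    - {"tx":0,"ty":0,"tz":2,"roll":0}
    - {"tx":0,"ty":0,"tz":2,"roll":0}

```text
t: 6.53
eef_pos: [430.9, 37.6, 32.5]
tcp_rot: [3.142, 0.0, 0.245]
ft_force: [-0.3, -0.1, -0.3]
opening: 0.003
grip_force: 0.0
```

step_arm:
  moves:
    - {"tx":0,"ty":0,"tz":1,"roll":0}
    - {"tx":0,"ty":0,"tz":2,"roll":0}
    - {"tx":0,"ty":0,"tz":2,"roll":0}

```text
t: 6.78
eef_pos: [430.9, 37.6, 30.5]
tcp_rot: [3.142, 0.0, 0.245]
ft_force: [-0.0, -0.3, -0.7]
opening: 0.01
grip_force: 0.0
```

```bash
python3 - <<'E'
from h import *
np.set_printoptions(suppress=True,precision=1,linewidth=160)
a=snap('scene','s5.png');s=env.state();print(s['eef_pos'],s['ft_force'])
print('tcp px',proj(a,s['eef_pos']))
for n in('scene0','s3','s4','s5'):
    g=load(n)['pixels'].mean(2).astype(int);print(n);print(g[176:196:1,284:302])
E
```

```text
[430.9  37.6  30.6] [-0.4  0.3 -0.3]
tcp px [[291.5 188.3]]
scene0
[[ 82  82  82  81  81  84  96 117 135 139 143 141 141 140 142 142 140 141]
 [ 84  82  82  81  81  76  77  78  92 117 135 134 137 142 143 141 138 139]
 [ 82  83  81  78  72  43  45  54  55  64  65  72 107 133 139 140 141 141]
 [ 81  83  78  57  19  45  80  82  83  80  81  79  68  72 105 134 141 142]
 [ 82  78  57  14  29  68  79  79  82  81  81  81  81  78  32  79 133 139]
 [ 81  57  15  20  40  81  82  82  81  80  82  82  81  79  49  22  63 117]
 [ 81  57  17  16  41  82  82  81  83  83  83  82  84  81  72  17  31  79]
 [ 81  23  16  18  33  78  81  83  83  85  83  84  85  84  68  15  20  53]
 [ 74  12  16  17  25  59  80  85  84  84  86  84  85  78  38  18  23  52]
 [ 47  11  16  17  16  28  62  81  81  84  83  82  78  58  24  18  24  54]
 [ 54   2  18  14  21  23  27  35  53  67  64  61  35  28  17  16  28  67]
 [ 79  16  14  15  16  18  23  26  30  30  30  29  27  21  15  17  22  66]
 [ 82  30   4  11  13  15  18  20  23  22  21  20  15  17  18  15  26  78]
 [ 93  62  22   3   9  16  14  18  15  14  19  16  13  13 
[... 4279 characters left out ...]
 32  28   9   6  12  38]
 [ 53  12   8   9  10  15  22  26  32  30  28  26  25  15   8   5  14  37]
 [ 55  30   8   2   9  13   3  12  22  23  18  17  10   3  11  11  18  47]
 [ 63  48  19   2   4   7   4  10  11  13   9   2  13   8   8  11  29  48]
 [ 76  72  49  23   9   7   7   6  15   8   8   7   8   5  15  28  44  48]
 [ 77  75  75  59  35  21   3   7   5   3   9   6   8  14  31  47  47  48]
 [ 77  77  76  75  74  58  37  22  15  17  15  21  30  35  48  48  46  50]
 [ 77  76  79  76  77  88  90  72  67  56  41  47  48  47  48  48  47  46]
 [ 76  76  78  77  92 127 127 125 129  99  72  60  48  47  48  46  49  49]
 [ 77  75  86  91 127 129 128 127 126 125 128 100  70  55  50  49  47  48]]
```

step_arm:
  moves:
    - {"tx":0,"ty":0,"tz":1,"roll":0}
    - {"tx":0,"ty":0,"tz":2,"roll":0}
    - {"tx":0,"ty":0,"tz":2,"roll":0}

```text
t: 7.08
eef_pos: [430.9, 37.6, 28.6]
tcp_rot: [3.142, 0.0, 0.245]
ft_force: [-0.2, 0.7, -0.0]
opening: 0.002
grip_force: 0.0
```

step_arm:
  moves:
    - {"tx":0,"ty":0,"tz":1,"roll":0}
    - {"tx":0,"ty":0,"tz":2,"roll":0}
    - {"tx":0,"ty":0,"tz":2,"roll":0}

```text
t: 7.33
eef_pos: [430.9, 37.6, 26.5]
tcp_rot: [3.142, 0.0, 0.245]
ft_force: [0.5, -0.6, 0.8]
opening: 0.006
grip_force: 0.0
```

step_arm:
  moves:
    - {"tx":0,"ty":0,"tz":1,"roll":0}
    - {"tx":0,"ty":0,"tz":2,"roll":0}
    - {"tx":0,"ty":0,"tz":2,"roll":0}

```text
t: 7.58
eef_pos: [431.0, 37.6, 24.6]
tcp_rot: [3.141, -0.0, 0.245]
ft_force: [-0.4, 0.5, 2.2]
opening: 0.005
grip_force: 1.0
```

step_arm:
  moves:
    - {"tx":0,"ty":0,"tz":1,"roll":0}
    - {"tx":0,"ty":0,"tz":2,"roll":0}
    - {"tx":0,"ty":0,"tz":2,"roll":0}

```text
t: 7.83
eef_pos: [431.0, 37.6, 22.6]
tcp_rot: [3.142, -0.0, 0.245]
ft_force: [-0.7, -0.6, 4.2]
opening: 0.005
grip_force: 1.6
```

```bash
python3 - <<'E'
from h import *
np.set_printoptions(suppress=True,precision=1,linewidth=160)
a=snap('scene','s6.png');w=snap('wrist','w6.png');s=env.state();print(s['eef_pos'],s['ft_force'],s['tau'])
print('tcp px',proj(a,s['eef_pos']),proj(w,s['eef_pos']))
g=a['pixels'].mean(2).astype(int);print(g[176:192:1,284:302])
# same tip position, seen from z levels: wrist disc position vs tip
cv2.imwrite('pics/w6v.png',np.hstack([cv2.resize(d['pixels'][170:250,210:290]*1.0,(390,390),interpolation=cv2.INTER_CUBIC)*1.8 for d in(load('w3'),w)]).clip(0,255).astype('u1'))
E
```

```text
[431.   37.6  22.7] [ 0.3 -0.2  2.5] [ -0.  -45.4 -11.1   0.   -0.2  -0. ]
tcp px [[291.2 189.9]] [[253.1 217. ]]
[[47 46 45 47 42  3  5  7  9  3 13  7  7 25 51 79 54 33]
 [48 47 46 48 45  0  1  0  3  2  5 11  8 26 67 82 80 61]
 [56 49 48 44 40  7  7  6  1  4  3  4  4 36 81 81 81 81]
 [54 53 51 37 10  6  3  1  4  2  0  4 10 31 58 79 81 80]
 [53 51 36 12 10  5  4  6  5  8  3  6 20 30 15 47 77 82]
 [54 40 11  6 17  2  6  9  2  6  6 11 38 45 14 10 37 68]
 [45 39  6 16 27  9  3 10  7  1 10 27 49 43 28  5 11 44]
 [46 19 10 12 29 18  1  3  4  7 19 49 48 47 33 10 16 30]
 [46  9  8 12 24 15  2  6  0 12 41 50 48 45 26 12 11 30]
 [46 10 10  8 12 14 17 12 10 33 50 49 45 40 20  8 13 32]
 [47  5  4  7 15 27 34 24 24 47 49 47 39 29 12 13 14 39]
 [48 19  2  4  9 14 24 30 33 39 35 31 24 15 10  8 17 38]
 [53 30 10  7  7  8  6 17 19 23 14 20  7  7  3 11 15 47]
 [63 49 11  3  7  9  5  9  9  9  5 10  9  7  8 12 31 48]
 [74 72 45 21  7  7  7 13 14 12 11 12  9  8 16 29 48 47]
 [78 75 74 59 32 21  3 11  2  2  4 13 10 12 35 47 48 49]]
```

View pics/w6v.png

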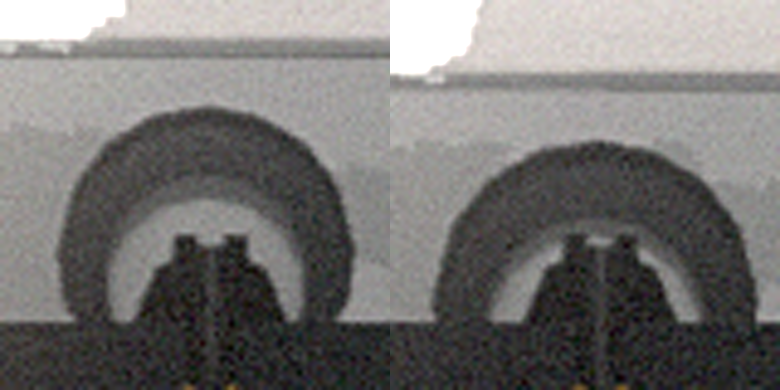

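The button is now going down: contact began near a reported z of 25, so the reported z of the finger ends reads too low by some 20 mm. I'll check that against the table later. I press on.

step_arm:
  moves:
    - {"tx":0,"ty":0,"tz":1,"roll":0}
    - {"tx":0,"ty":0,"tz":2,"roll":0}
    - {"tx":0,"ty":0,"tz":2,"roll":0}

```text
t: 8.18
eef_pos: [431.0, 37.6, 20.6]
tcp_rot: [3.141, -0.0, 0.245]
ft_force: [-0.3, 0.1, 4.0]
opening: 0.004
grip_force: 2.2
```

step_arm:
  moves:
    - {"tx":0,"ty":0,"tz":1,"roll":0}
    - {"tx":0,"ty":0,"tz":2,"roll":0}
    - {"tx":0,"ty":0,"tz":2,"roll":0}
    - {"tx":0,"ty":0,"tz":2,"roll":0}

```text
t: 8.52
eef_pos: [431.1, 37.6, 19.6]
tcp_rot: [3.141, -0.001, 0.245]
ft_force: [-3.2, -0.3, 22.3]
opening: 0.002
grip_force: 11.5
```

Zeroed: 22 N at the stop. Now I raise the arm, open the gripper and go over the carton.

step_arm:
  moves:
    - {"tx":0,"ty":0,"tz":-40,"roll":0}
    - {"tx":0,"ty":0,"tz":-80,"roll":0}
    - {"tx":0,"ty":0,"tz":-110,"roll":0}
    - {"tx":0,"ty":0,"tz":-110,"roll":0}
  grip: 95

```text
t: 8.85
eef_pos: [433.1, 37.5, 133.2]
tcp_rot: [3.139, -0.007, 0.245]
ft_force: [-0.1, -0.7, 0.4]
opening: 0.229
grip_force: 0.0
```

```bash
python3 - <<'E'
from h import *
print(env.state()['eef_pos'])
go(421.5,334.7,110,1.171)
E
```

```text
[433.09546427  37.53607804 133.23660988]
tx 60.6 ty -291.2 tz 23.0 roll -0.926 dist 298
```

step_arm:
  moves:
    - {"tx":63,"ty":-290.5,"tz":0,"roll":-0.926}
    - {"tx":63,"ty":-290.5,"tz":0,"roll":-0.926}
    - {"tx":63,"ty":-290.5,"tz":0,"roll":-0.926}
    - {"tx":63,"ty":-290.5,"tz":0,"roll":-0.926}
    - {"tx":63,"ty":-290.5,"tz":0,"roll":-0.926}
    - {"tx":63,"ty":-290.5,"tz":0,"roll":-0.926}
    - {"tx":63,"ty":-290.5,"tz":0,"roll":-0.926}
    - {"tx":63,"ty":-290.5,"tz":0,"roll":-0.926}
    - {"tx":63,"ty":-290.5,"tz":0,"roll":-0.926}
    - {"tx":63,"ty":-290.5,"tz":0,"roll":-0.926}
    - {"tx":63,"ty":-290.5,"tz":0,"roll":-0.926}
    - {"tx":63,"ty":-290.5,"tz":0,"roll":-0.926}

```text
t: 9.85
eef_pos: [421.8, 333.5, 128.5]
tcp_rot: [-3.141, 0.001, 1.168]
ft_force: [-0.7, -0.1, -0.8]
opening: 0.991
grip_force: 0.0
```

```bash
python3 - <<'E'
from h import *
np.set_printoptions(suppress=True,precision=1,linewidth=160)
w=snap('wrist','w7.png')
s=env.state();print(s['eef_pos'],s['tcp_rot'],s['opening']);go(421.5,334.7,-15,1.171)
# finger-tip check: dark tips in scene; carton predicted top corners in the wrist view
c=np.array([421.5,334.7]);u=np.array([np.cos(1.171),np.sin(1.171)]);v=np.array([-u[1],u[0]])
print(proj(w,[np.r_[c+i*65*u+j*26*v,36] for i in(-1,1) for j in(-1,1)]))
x0,y0=150,0
im=w['pixels'].astype(int);h=cv2.cvtColor(w['pixels'],cv2.COLOR_BGR2HSV)
m=(((h[...,1]>95)&(h[...,2]>65))|((im[...,0]>im[...,2]-8)&(im.max(2)>110))).astype('u1')*255
n,l,st,ce=cv2.connectedComponentsWithStats(m)
for i in np.argsort(-st[1:,4])[:4]+1: print(st[i],ce[i])
E
```

```text
[421.9 333.5 128.7] [-3.1  0.   1.2] 0.9982215451169067
tx 0.9 ty -0.9 tz 143.7 roll -0.003 dist 144
[[275.3 242.9]
 [229.9 243. ]
 [277.4 126. ]
 [226.7 126.2]]
[    0    42   130   200 15561] [ 46.6 150.3]
[ 407   91   73   74 4134] [443.3 127.5]
[ 227  127   50  116 3870] [251.2 177.1]
[396 249  27  49 383] [412.8 268. ]
```

The carton is seen exactly where predicted (x 227–277, y 127–243). I descend over it.

step_arm:
  moves:
    - {"tx":1,"ty":-1,"tz":40,"roll":-0.003}
    - {"tx":1,"ty":-1,"tz":80,"roll":-0.003}
    - {"tx":1,"ty":-1,"tz":110,"roll":-0.003}
    - {"tx":1,"ty":-1,"tz":125,"roll":-0.003}
    - {"tx":1,"ty":-1,"tz":132,"roll":-0.003}
    - {"tx":1,"ty":-1,"tz":138,"roll":-0.003}
    - {"tx":1,"ty":-1,"tz":140,"roll":-0.003}
    - {"tx":1,"ty":-1,"tz":140,"roll":-0.003}

```text
t: 10.57
eef_pos: [421.6, 336.0, -10.8]
tcp_rot: [3.141, -0.001, 1.173]
ft_force: [0.4, -0.4, -0.3]
opening: 1.0
grip_force: 0.0
```

step_arm:
  moves:
    - {"tx":0,"ty":0,"tz":1.5,"roll":0}
    - {"tx":0,"ty":0,"tz":3,"roll":0}
    - {"tx":0,"ty":0,"tz":3,"roll":0}

```text
t: 10.82
eef_pos: [421.3, 336.2, -13.8]
tcp_rot: [3.141, -0.001, 1.174]
ft_force: [-0.6, -0.0, -0.6]
opening: 0.996
grip_force: 0.0
```

step_arm:
  moves:
    - {"tx":0,"ty":0,"tz":1,"roll":0}
    - {"tx":0,"ty":0,"tz":2,"roll":0}
    - {"tx":0,"ty":0,"tz":2,"roll":0}

```text
t: 11.07
eef_pos: [421.1, 336.0, -16.3]
tcp_rot: [3.142, 0.0, 1.174]
ft_force: [0.0, -0.3, -0.9]
opening: 1.0
grip_force: 0.0
```

step_arm:
  moves:
    - {"tx":0,"ty":0,"tz":1,"roll":0}
    - {"tx":0,"ty":0,"tz":2,"roll":0}
    - {"tx":0,"ty":0,"tz":2,"roll":0}

```text
t: 11.32
eef_pos: [421.1, 336.0, -18.5]
tcp_rot: [-3.141, 0.0, 1.174]
ft_force: [-0.4, -0.2, -0.4]
opening: 1.0
grip_force: 0.0
```

step_arm:
  moves:
    - {"tx":0,"ty":0,"tz":1,"roll":0}
    - {"tx":0,"ty":0,"tz":2,"roll":0}
    - {"tx":0,"ty":0,"tz":2,"roll":0}

```text
t: 11.57
eef_pos: [421.1, 336.0, -20.5]
tcp_rot: [-3.141, 0.0, 1.174]
ft_force: [0.4, -0.0, -0.5]
opening: 0.999
grip_force: 0.0
```

The tips are now close above the table, so I grasp here.

step_arm:
  moves:
    - {"tx":0,"ty":0,"tz":0,"roll":0}
    - {"tx":0,"ty":0,"tz":0,"roll":0}
    - {"tx":0,"ty":0,"tz":0,"roll":0}
    - {"tx":0,"ty":0,"tz":0,"roll":0}
    - {"tx":0,"ty":0,"tz":0,"roll":0}
    - {"tx":0,"ty":0,"tz":0,"roll":0}
    - {"tx":0,"ty":0,"tz":0,"roll":0}
    - {"tx":0,"ty":0,"tz":0,"roll":0}
    - {"tx":0,"ty":0,"tz":0,"roll":0}
  grip: 30

```text
t: 12.32
eef_pos: [421.2, 336.0, -20.3]
tcp_rot: [3.141, 0.0, 1.174]
ft_force: [0.2, 0.1, 0.5]
opening: 0.543
grip_force: 30.0
```

step_arm:
  moves:
    - {"tx":0,"ty":0,"tz":-15,"roll":0}
    - {"tx":0,"ty":0,"tz":-40,"roll":0}
    - {"tx":0,"ty":0,"tz":-75,"roll":0}
    - {"tx":0,"ty":0,"tz":-115,"roll":0}
    - {"tx":0,"ty":0,"tz":-150,"roll":0}
    - {"tx":0,"ty":0,"tz":-150,"roll":0}
    - {"tx":0,"ty":0,"tz":-150,"roll":0}

```text
t: 12.9
eef_pos: [421.7, 336.4, 131.2]
tcp_rot: [3.139, -0.003, 1.174]
ft_force: [-0.3, -0.1, -1.9]
opening: 0.542
grip_force: 30.0
```

```bash
python3 - <<'E'
from h import *
np.set_printoptions(suppress=True,precision=2,linewidth=160)
w=snap('wrist','w8.png');a=snap('scene','s8.png')
s=env.state();print(s['eef_pos'],s['tcp_rot'],s['opening'],s['grip_force'],s['ft_force'])
T=Rot.from_euler('xyz',s['tcp_rot']).as_matrix()
im=w['pixels'].astype(int);h=cv2.cvtColor(w['pixels'],cv2.COLOR_BGR2HSV)
m=(((h[...,1]>95)&(h[...,2]>65))|((im[...,0]>im[...,2]-8)&(im.max(2)>110))).astype('u1')*255
n,l,st,ce=cv2.connectedComponentsWithStats(m)
for i in np.argsort(-st[1:,4])[:4]+1: print(st[i],ce[i])
go(565,14,130,1.814)
for z in (0,36): pass
E
```

```text
[420.56 335.67 128.76] [-3.14  0.    1.17] 0.5447923652839489 29.9993634223938 [-0.34 -0.28 -2.  ]
[    0    44   132   214 15751] [ 47.53 153.36]
[ 204  135   98  125 6723] [251.55 174.49]
[ 406   96   72   73 3996] [441.8  131.72]
[211 286  85  29 888] [253.18 305.73]
tx -240.8 ty 257.6 tz -1.1 roll -0.640 dist 353
```

Carton held, opening about 52 mm. I measure its place in the grip, then go over the plate.

```bash
python3 - <<'E'
from h import *
np.set_printoptions(suppress=True,precision=1,linewidth=160)
w=load('w8');s=env.state();p=s['eef_pos'];print(p)
T=Rot.from_euler('xyz',s['tcp_rot']).as_matrix()
g=w['pixels'].astype(int)
for c in(235,251,267): print(c,[tuple(g[r,c]) for r in range(130,140)])
im=g;m=((im[...,0]>im[...,2]-8)&(im.max(2)>110)).astype('u1');m[:,:200]=0;m[:,300:]=0
n,l,st,ce=cv2.connectedComponentsWithStats(m)
for i in np.argsort(-st[1:,4])[:2]+1: print('paper',st[i],ce[i])
q=onz(w,[(251,134.5),(204,134.5),(301,134.5)],p[2]+56.4);print('front end tool',(q-p)@T)
x=np.array([np.cos(1.814),np.sin(1.814)]);t=np.array([565,14])+1.1*x;go(*t,130,1.814)
E
```

```text
[420.6 335.7 128.8]
235 [(np.int64(179), np.int64(192), np.int64(204)), (np.int64(175), np.int64(187), np.int64(207)), (np.int64(174), np.int64(190), np.int64(206)), (np.int64(177), np.int64(191), np.int64(207)), (np.int64(101), np.int64(112), np.int64(127)), (np.int64(48), np.int64(59), np.int64(74)), (np.int64(42), np.int64(61), np.int64(76)), (np.int64(57), np.int64(74), np.int64(95)), (np.int64(76), np.int64(113), np.int64(152)), (np.int64(82), np.int64(125), np.int64(166))]
251 [(np.int64(173), np.int64(187), np.int64(205)), (np.int64(170), np.int64(185), np.int64(202)), (np.int64(177), np.int64(194), np.int64(207)), (np.int64(183), np.int64(199), np.int64(210)), (np.int64(107), np.int64(119), np.int64(132)), (np.int64(43), np.int64(59), np.int64(70)), (np.int64(42), np.int64(57), np.int64(71)), (np.int64(49), np.int64(67), np.int64(85)), (np.int64(75), np.int64(110), np.int64(146)), (np.int64(79), np.int64(119), np.int64(158))]
267 [(np.int64(172), np.int64(187), np.int64(206)), (np.int64(175), np.int64(187), np.int64(204)), (np.int64(179), np.int64(192), np.int64(207)), (np.int64(178), np.int64(192), np.int64(208)), (np.int64(106), np.int64(114), np.int64(128)), (np.int64(41), np.int64(60), np.int64(76)), (np.int64(49), np.int64(66), np.int64(80)), (np.int64(56), np.int64(73), np.int64(97)), (np.int64(78), np.int64(117), np.int64(152)), (np.int64(85), np.int64(126), np.int64(172))]
paper [215 193  33  23 310] [227.2 199.9]
paper [286 193   5   4  12] [288.3 193.9]
front end tool [[ 65.8  -0.7 -56.5]
 [ 65.9 -25.3 -56.5]
 [ 65.9  25.5 -56.5]]
tx -239.9 ty 256.9 tz -1.1 roll -0.640 dist 352
```

step_arm:
  moves:
    - {"tx":-60,"ty":64,"tz":0,"roll":-0.1}
    - {"tx":-240,"ty":257,"tz":0,"roll":-0.64}
    - {"tx":-240,"ty":257,"tz":0,"roll":-0.64}
    - {"tx":-240,"ty":257,"tz":0,"roll":-0.64}
    - {"tx":-240,"ty":257,"tz":0,"roll":-0.64}
    - {"tx":-240,"ty":257,"tz":0,"roll":-0.64}
    - {"tx":-240,"ty":257,"tz":0,"roll":-0.64}
    - {"tx":-240,"ty":257,"tz":0,"roll":-0.64}
    - {"tx":-240,"ty":257,"tz":0,"roll":-0.64}
    - {"tx":-240,"ty":257,"tz":0,"roll":-0.64}
    - {"tx":-240,"ty":257,"tz":0,"roll":-0.64}
    - {"tx":-240,"ty":257,"tz":0,"roll":-0.64}

```text
t: 14.0
eef_pos: [564.4, 15.5, 128.2]
tcp_rot: [-3.139, -0.001, 1.813]
ft_force: [-0.3, -0.3, -2.2]
opening: 0.543
grip_force: 30.0
```

```bash
python3 - <<'E'
from h import *
np.set_printoptions(suppress=True,precision=1,linewidth=160)
for i in range(3): w=snap('wrist','w9.png')
s=env.state();p=s['eef_pos'];print(p,s['tcp_rot'],s['grip_force'],s['t'])
x=np.array([np.cos(1.814),np.sin(1.814)]);t=np.array([565,14])+.9*x;go(*t,60,1.814)
# predicted stop-top corners (left stop is ahead, tool +x) in the wrist view
c=np.array([565,14]);ux=np.array([np.cos(.243),np.sin(.243)]);uy=np.array([-ux[1],ux[0]])
print(proj(w,[np.r_[c+a*ux+b*uy,92] for a,b in((-50,77),(-50,85),(50,77),(50,85))]))
cv2.imwrite('pics/w9v.png',cv2.resize(w['pixels'],(800,600)))
E
```

```text
[564.7  16.5 129.2] [-3.1 -0.   1.8] 29.999477863311768 14.15
tx -1.6 ty -0.2 tz 69.2 roll 0.001 dist 69
[[192.6 117.3]
 [192.1 107.3]
 [313.4 117.4]
 [313.9 107.3]]
```

View pics/w9v.png

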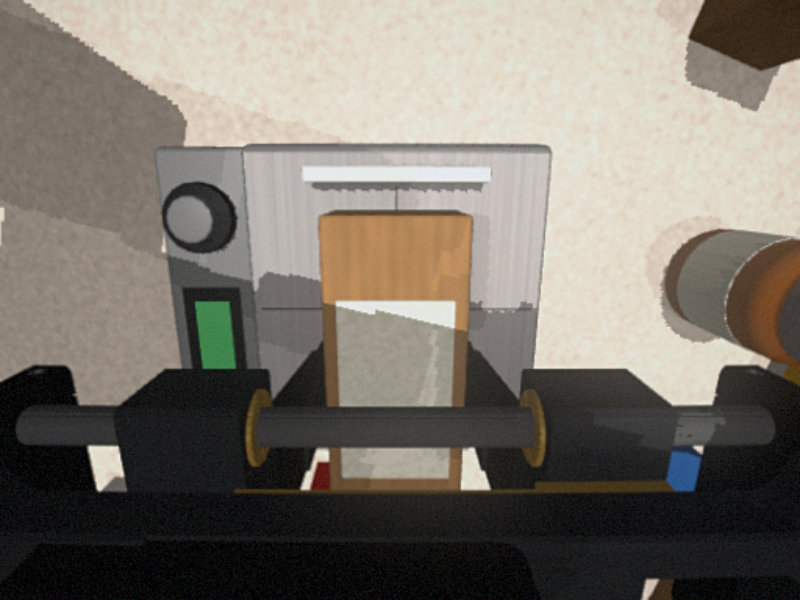

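The view (my tenth, so only numbers from here on) shows the carton square over the plate, with the far stop at (302–490, 167–182) in line with the prediction. I check the stop and the cross line numerically.

```bash
python3 - <<'E'
from h import *
np.set_printoptions(suppress=True,precision=2,linewidth=160)
w=load('w9');im=w['pixels'].astype(int)
m=((im.min(2)>215)).astype('u1');m[:100]=0;m[125:]=0;m[:,:185]=0;m[:,320:]=0
c=max(cv2.findContours(m,0,1)[0],key=cv2.contourArea);r=cv2.minAreaRect(onz(w,c.reshape(-1,2),92)[:,:2].astype('f4'));print(r,c.min(0),c.max(0))
ux=np.array([np.cos(.243),np.sin(.243)]);uy=np.array([-ux[1],ux[0]])
print('centre from stop',np.array(r[0])-81*uy)
g=im.mean(2)
print('cross line col',g[122:131,240:268].mean(0).astype(int))
print('cross rows L',g[190:205,180:200].mean(1).astype(int),'R',g[190:205,312:335].mean(1).astype(int))
E
```

```text
((545.6788940429688, 93.70331573486328), (98.29061889648438, 6.428947925567627), 13.955389022827148) [[194 107]] [[313 115]]
centre from stop [565.17  15.08]
cross line col [183 179 181 179 176 177 181 179 179 181 182 183 171 122 148 177 179 176 174 177 179 180 179 181 181 182 183 186]
cross rows L [108 108 108 108 108 109 108  71  90 108 107 107 106 108 107] R [189 187 188 183 182 184 181 130 130 143 127 122 123 123 122]
```

```bash
python3 - <<'E'
from h import *
np.set_printoptions(suppress=True,precision=2,linewidth=160)
w=load('w9')
q=onz(w,[(253.4,197.4),(190,197.35),(323,197.5),(253.4,126)],66);print(q)
print('yaw',np.arctan2(*(q[2]-q[1])[1::-1]),np.arctan2(*(q[3]-q[0])[1::-1])-np.pi/2)
s=env.state();print(s['eef_pos'],s['tcp_rot'])
E
```

```text
[[565.2   15.08  66.  ]
 [504.55   0.03  66.  ]
 [631.79  31.53  66.  ]
 [548.67  81.43  66.  ]]
yaw 0.2427063221430715 0.2441448956742991
[564.7   16.49 129.22] [-3.14 -0.    1.82]
```

step_arm:
  moves:
    - {"tx":-0.5,"ty":0,"tz":25,"roll":0}
    - {"tx":-0.5,"ty":0,"tz":45,"roll":0}
    - {"tx":-0.5,"ty":0,"tz":62,"roll":0}
    - {"tx":-0.5,"ty":0,"tz":72,"roll":0}
    - {"tx":-0.5,"ty":0,"tz":77,"roll":0}
    - {"tx":-0.5,"ty":0,"tz":80,"roll":0}
    - {"tx":-0.5,"ty":0,"tz":80,"roll":0}
    - {"tx":-0.5,"ty":0,"tz":80,"roll":0}

```text
t: 14.82
eef_pos: [565.8, 15.0, 50.4]
tcp_rot: [3.141, 0.0, 1.814]
ft_force: [0.4, 0.2, -1.8]
opening: 0.545
grip_force: 30.0
```

step_arm:
  moves:
    - {"tx":0,"ty":0,"tz":1,"roll":0}
    - {"tx":0,"ty":0,"tz":2,"roll":0}
    - {"tx":0,"ty":0,"tz":2,"roll":0}

```text
t: 15.07
eef_pos: [565.6, 14.8, 48.0]
tcp_rot: [3.141, 0.0, 1.814]
ft_force: [0.7, -0.2, -1.5]
opening: 0.545
grip_force: 30.0
```

step_arm:
  moves:
    - {"tx":0,"ty":0,"tz":0.5,"roll":0}
    - {"tx":0,"ty":0,"tz":1,"roll":0}
    - {"tx":0,"ty":0,"tz":1,"roll":0}

```text
t: 15.32
eef_pos: [565.4, 14.8, 46.7]
tcp_rot: [-3.142, 0.0, 1.814]
ft_force: [0.5, -0.9, -1.0]
opening: 0.547
grip_force: 30.0
```

step_arm:
  moves:
    - {"tx":1.2,"ty":0,"tz":0,"roll":0}
    - {"tx":1.2,"ty":0,"tz":0.7,"roll":0}
    - {"tx":1.2,"ty":0,"tz":1,"roll":0}
    - {"tx":1.2,"ty":0,"tz":1,"roll":0}

```text
t: 15.65
eef_pos: [565.2, 16.0, 45.7]
tcp_rot: [-3.142, 0.0, 1.814]
ft_force: [-0.2, 0.3, -1.6]
opening: 0.545
grip_force: 30.0
```

step_arm:
  moves:
    - {"tx":0,"ty":0,"tz":0.5,"roll":0}
    - {"tx":0,"ty":0,"tz":1,"roll":0}
    - {"tx":0,"ty":0,"tz":1,"roll":0}

```text
t: 15.9
eef_pos: [565.2, 16.0, 45.7]
tcp_rot: [3.141, 0.0, 1.814]
ft_force: [-3.4, -0.1, 11.2]
opening: 0.544
grip_force: 30.0
```

Contact on the plate. I release and raise.

step_arm:
  moves:
    - {"tx":0,"ty":0,"tz":-0.7,"roll":0}
    - {"tx":0,"ty":0,"tz":-0.7,"roll":0}
    - {"tx":0,"ty":0,"tz":-0.7,"roll":0}
    - {"tx":0,"ty":0,"tz":-0.7,"roll":0}
    - {"tx":0,"ty":0,"tz":-0.7,"roll":0}
    - {"tx":0,"ty":0,"tz":-0.7,"roll":0}
    - {"tx":0,"ty":0,"tz":-0.7,"roll":0}
  grip: 80

```text
t: 16.48
eef_pos: [565.2, 16.0, 45.3]
tcp_rot: [-3.141, 0.0, 1.814]
ft_force: [0.6, -0.1, -0.3]
opening: 0.839
grip_force: 0.0
```

step_arm:
  moves:
    - {"tx":0,"ty":0,"tz":-20,"roll":0}
    - {"tx":0,"ty":0,"tz":-60,"roll":0}
    - {"tx":0,"ty":0,"tz":-100,"roll":0}
    - {"tx":0,"ty":0,"tz":-140,"roll":0}
    - {"tx":0,"ty":0,"tz":-180,"roll":0}
    - {"tx":0,"ty":0,"tz":-200,"roll":0}
    - {"tx":0,"ty":0,"tz":-200,"roll":0}
    - {"tx":0,"ty":0,"tz":-200,"roll":0}

```text
t: 17.15
eef_pos: [565.3, 16.0, 246.2]
tcp_rot: [3.14, 0.001, 1.814]
ft_force: [-0.0, -0.8, -0.6]
opening: 0.839
grip_force: 0.0
```

```bash
python3 - <<'E'
from h import *
np.set_printoptions(suppress=True,precision=2,linewidth=160)
s=env.state();print(s['eef_pos'],s['tcp_rot'],s['opening'],s['t'])
w=snap('wrist','w10.png');b=snap('top','t10.png');a=snap('scene','s10.png')
c0=np.array([565.2,15.1])
for n,d in(('w',w),('top',b),('scene',a)):
    im=d['pixels'].astype(int);h=cv2.cvtColor(d['pixels'],cv2.COLOR_BGR2HSV)
    m=(((h[...,1]>85)&(h[...,2]>45)&(h[...,0]<30))).astype('u1')
    R=np.zeros_like(m);cv2.fillConvexPoly(R,cv2.convexHull(proj(d,[np.r_[c0+v,102] for v in((-75,-60),(75,-60),(75,60),(-75,60))]).astype(np.int32)),1)
    cs=cv2.findContours(m*R*255,0,1)[0]
    c=np.vstack([k for k in cs if cv2.contourArea(k)>15])
    print(n,cv2.minAreaRect(onz(d,c.reshape(-1,2),102)[:,:2].astype('f4')),len(cs))
E
```

```text
[565.3   16.   246.16] [3.14 0.   1.81] 0.8388669870402461 17.15
w ((564.9259033203125, 15.401161193847656), (51.09732437133789, 128.62115478515625), 13.8439302444458) 1
top ((539.1485595703125, 69.40135192871094), (24.01788330078125, 11.981988906860352), 18.096662521362305) 11
scene ((572.3126220703125, 17.863204956054688), (66.77867889404297, 131.9295196533203), 16.204286575317383) 6
```

The carton lies at (564.9, 15.4), angle 0.242, less than 1 mm from the middle and square. Next is the marker: I view the stand and park from the side.

step_arm:
  moves:
    - {"tx":-386,"ty":-173,"tz":26,"roll":0.134}
    - {"tx":-386,"ty":-173,"tz":26,"roll":0.134}
    - {"tx":-386,"ty":-173,"tz":26,"roll":0.134}
    - {"tx":-386,"ty":-173,"tz":26,"roll":0.134}
    - {"tx":-386,"ty":-173,"tz":26,"roll":0.134}
    - {"tx":-386,"ty":-173,"tz":26,"roll":0.134}
    - {"tx":-386,"ty":-173,"tz":26,"roll":0.134}
    - {"tx":-386,"ty":-173,"tz":26,"roll":0.134}
    - {"tx":-386,"ty":-173,"tz":26,"roll":0.134}
    - {"tx":-386,"ty":-173,"tz":26,"roll":0.134}
    - {"tx":-386,"ty":-173,"tz":26,"roll":0.134}
    - {"tx":-386,"ty":-173,"tz":26,"roll":0.134}
  grip: 50

```text
t: 18.3
eef_pos: [488.8, -402.4, 217.0]
tcp_rot: [-3.139, -0.002, 1.676]
ft_force: [0.9, 1.5, 0.3]
opening: 0.529
grip_force: 0.0
```

step_arm:
  moves:
    - {"tx":0,"ty":0,"tz":0,"roll":0}
    - {"tx":0,"ty":0,"tz":0,"roll":0}

```text
t: 18.47
eef_pos: [490.4, -398.9, 218.9]
tcp_rot: [-3.141, -0.001, 1.681]
ft_force: [-0.2, 0.5, 0.2]
opening: 0.526
grip_force: 0.0
```

```bash
python3 - <<'E'
from h import *
np.set_printoptions(suppress=True,precision=1,linewidth=170)
w=snap('wrist','w11.png');s=env.state();print(s['eef_pos'],s['tcp_rot'],s['opening'],s['t'])
w2=load('w2')
def crn(z,c,yaw,l,wd):
    u=np.array([np.cos(yaw),np.sin(yaw)]);v=np.array([-u[1],u[0]])
    return [np.r_[np.array(c)+i*l/2*u+j*wd/2*v,z] for i in(-1,1) for j in(-1,1)]
print('stand',proj(w,crn(44,(402,-260),1.756,112,56)),'\nslot',proj(w,crn(44,(402,-260),1.756,85,13.5)))
print('park',proj(w,crn(28,(574.6,-359.5),1.62,112,56)),'\nmk',proj(w,crn(128,(574,-360),1.65,80,10)))
im=w['pixels'].astype(int);h=cv2.cvtColor(w['pixels'],cv2.COLOR_BGR2HSV)
# park wood mask
def comps(m,k=5):
    n,l,st,ce=cv2.connectedComponentsWithStats(m.astype('u1'))
    for i in np.argsort(-st[1:,4])[:k]+1: print(st[i],ce[i])
print('wood');comps((h[...,1]>70)&(h[...,0]<30)&(h[...,2]>60))
print('grey bright');comps((h[...,1]<25)&(h[...,2]>120))
print('dark grey');comps((h[...,1]<40)&(h[...,2]>25)&(h[...,2]<100),8)
E
```

```text
[ 490.6 -398.8  219.3] [-3.1 -0.   1.7] 0.5225452784581183 18.5167
stand [[221.5 102.6]
 [178.4 106.1]
 [212.    5.3]
 [165.7   9.6]] 
slot [[203.8  92.9]
 [193.4  93.8]
 [195.7  19.3]
 [184.7  20.3]]
park [[330.7 191.2]
 [292.3 189. ]
 [341.3 111. ]
 [300.1 108.3]] 
mk [[336.6 198.6]
 [327.5 198.4]
 [344.8 123.2]
 [335.1 122.8]]
wood
[ 310    0   59   80 3668] [339.6  37.1]
[ 292  109   50   82 1759] [308.5 145. ]
[ 147  285  296   31 1668] [336.1 305.6]
[321 245  25  54 482] [338.  270.8]
[160 249  17  50 430] [166.2 273.3]
grey bright
[ 243   64  156  132 4297] [337.6 118.1]
[ 166    8   59  102 3986] [195.8  58.1]
[   0  172  112   88 3090] [ 45.1 217.7]
[ 444   43   68  101 1172] [472.5 100.1]
[130 202  75  43 967] [166.2 224.2]
dark grey
[ 330  234  182   74 7339] [415.7 268.2]
[ 167  218  173   95 5843] [252.9 269.8]
[  10  236  166   80 4799] [100.1 269.7]
[ 180  316  144   35 2197] [245.8 330.2]
[ 454   75   54   51 1911] [481.4  98.3]
[ 405   75   59   65 1292] [429.2 116.2]
[185  23  15  74 302] [192.1  53.3]
[356 365  47  19 257] [377.9 375.9]
```

```bash
python3 - <<'E'
from h import *
np.set_printoptions(suppress=True,precision=1,linewidth=200)
w=load('w11');g=w['pixels'].mean(2).astype(int)
print('stand rows, cols 160-230')
for r in(5,10,30,45,60,75,90,100,104,108,112): print(r,g[r,160:230])
print('stand col 192, rows 0-120',g[0:120,192])
print('mk rows cols 285-360')
for r in(112,120,125,135,150,165,180,190,196,200): print(r,g[r,285:360])
print('mk col 336/332 rows 105-215',g[105:215,340],g[105:215,332])
E
```

```text
stand rows, cols 160-230
5 [125 125 130 126 129 135 128 127 124 128 127 123 127 127 123 125 121 127 125 127 126 125 131 133 134 135 128 128 127 124 126 125 129 122 124 121 122 126 126 124 130 124 123 120 124 121 129 124 129
 133 129 125 129 126 127 124 127 131 136 132 127 131 130 126 128 122 126 124 125 128]
10 [127 130 133 135 132 130 124 124 126 129 131 131 127 124 119 126 128 133 131 131 134 134 132 136 133 131 131 135 143 140 147 146 142 150 146 151 150 150 151 155 153 156 157 157 150 155 149 158 150
 165 200 193 112 126 128 135 132 130 128 126 131 128 125 125 122 123 129 131 131 127]
30 [127 127 128 129 125 127 124 136 146 154 160 154 155 155 151 151 150 158 155 154 150 151 155 153 116 117  76  76  69  73  72  75  72  77  76  80  87 163 208 227 227 225 225 225 226 223 224 224 225
 225 224 224 228 224 168  72  78 151 212 207 209 212 208 209 206 209 210 211 209 206]
45 [117 117 111 116 116 117 115 116 111 111 169 226 227 225 226 226 224 228 225 226 226 226 226 226 229 228 206 178 125  73  70  76 151 235 229 225 226 227 222 202 197 227 226 227 227 223 226 225 226
 225 225 223 227 2
[... 5890 characters left out ...]
5 227 226
 223 225 227 224 225 226 226 226 224 227 225 225 227 227 223 225 224 225 225 226 226 227 222 224 217 212 202 182 195 198 209 215 217 209 211 206 208 206 216 218 214 219 215 214 215 213 211 207 206
 206 205 206 211 210 210 208 211 211 214 207 208] [210 217 218 215 214 202 179 173 173 168 172 176 169 171 173 179 176 158 118  92  94  93  96  94  91  92  94  94 101  98  94  96 102  98  95  99  99 100  93 100  94  92  93  95  94  95  97  93  91
  90  98  97  93  92  95  92  94  92  94  95  96 103 100 103 103 104 119 141 156 183 205 216 224 227 229 233 229 232 231 229 231 230 230 232 234 173 160 157 158 156 157 160 162 184 206 216 210 211
 212 211 215 212 214 208 202 204 207 209 210 212]
```

```bash
python3 - <<'E'
from h import *
np.set_printoptions(suppress=True,precision=2,linewidth=200)
w=load('w11');g=w['pixels'].mean(2)
L=onz(w,[(183.7,30),(186.5,45),(189,60),(191.2,75),(193.5,90)],44);R=onz(w,[(196.9,30),(199.5,45),(201.8,60),(204,75),(206,90)],44)
C=(L+R)/2
p=np.polyfit(C[:,1],C[:,0],1);print('slot widths',(R-L)[:,0],'centre x',C[:,0],'yaw',np.arctan2(1,p[0]))
for y in(-200,-320):
    pass
ys=np.arange(-200,-325,-2.);
for off in(-4,0,4):
    q=proj(w,np.c_[np.polyval(p,ys)+off,ys,44+0*ys]);v=cv2.remap(g.astype('f4'),q[:,0].astype('f4').reshape(1,-1),q[:,1].astype('f4').reshape(1,-1),cv2.INTER_LINEAR)[0]
    print('along',off,[(int(y),int(x)) for y,x in zip(ys,v) if y>-228 or y<-292])
# marker top
for z in(124,128,132):
    l=onz(w,[(336.6,135),(334.8,150),(332.9,165),(330.9,180)],z);r=onz(w,[(346,135),(344,150),(342,165),(340,180)],z)
    m=(l+r)/2;pm=np.polyfit(m[:,1],m[:,0],1);e=onz(w,[(342.5,122.7),(334.5,190)],z)
    ex=[(np.polyval(pm,y),y) for y in e[:,1]]
    print(z,'w',(r-l)[:,0],'yaw',np.arctan2(1,pm[0]),'ends',np.array(ex),'len',np.hypot(*np.diff(ex,axis=0)[0]),'mid',np.mean(ex,0),'in w1',proj(load('w1'),np.r_[np.mean(ex,0),z]).round(1))
w1=load('w1');g1=w1['pixels'].mean(2).astype(int)
print(g1[98:135,316]);print(g1[98:135,300]);print(g1[98:135,335])
for r in(108,110,122,124): print(r,g1[r,270:365])
E
```

```text
slot widths [16.02 15.94 15.87 16.05 15.85] centre x [394.99 399.3  403.32 407.17 411.04] yaw 1.8011770302916317
along -4 [(-200, 124), (-202, 130), (-204, 134), (-206, 133), (-208, 132), (-210, 148), (-212, 150), (-214, 154), (-216, 151), (-218, 150), (-220, 139), (-222, 110), (-224, 72), (-226, 72), (-294, 70), (-296, 74), (-298, 72), (-300, 73), (-302, 71), (-304, 78), (-306, 110), (-308, 138), (-310, 142), (-312, 143), (-314, 140), (-316, 140), (-318, 108), (-320, 89), (-322, 116), (-324, 120)]
along 0 [(-200, 124), (-202, 127), (-204, 131), (-206, 130), (-208, 140), (-210, 156), (-212, 151), (-214, 151), (-216, 152), (-218, 154), (-220, 123), (-222, 93), (-224, 69), (-226, 70), (-294, 137), (-296, 140), (-298, 144), (-300, 141), (-302, 141), (-304, 127), (-306, 128), (-308, 143), (-310, 143), (-312, 144), (-314, 141), (-316, 137), (-318, 87), (-320, 105), (-322, 115), (-324, 115)]
along 4 [(-200, 128), (-202, 126), (-204, 130), (-206, 132), (-208, 150), (-210, 153), (-212, 155), (-214, 157), (-216, 155), (-218, 147), (-220, 119), (-222, 74), (-224, 70), (-226, 72), (-294, 143), 
[... 1974 characters left out ...]
179 173 170 162 169 163 155 116 100 101 102 108 103 105 107 115 109 108 107 103 102  95  89  89  94  87  98  86  92  94  91  96
  81  93  95 106 118 113 125 141 145 150 152 163 228 230 224 222 222 222 220 219 220 220 221 219 221 220 219 220 221 219 219 220 220 212 194 212 211 208 200 196 200 206 211 216 212 210]
124 [180 180 173 179 178 176 176 175 176 172 178 174 177 172 176 168 176 180 176 178 149 142 115 112 113 114 107 114 111 110 110 105 106 105 104 101 102 107 104 109 106 112 110 108 103 106 101 100  91
  88  88  92  93  96  93 100  97 104 108 101 107 127 154 163 170 186 213 223 224 224 225 226 223 223 221 221 221 221 218 219 221 220 210 208 211 207 198 204 205 206 205 205 208 203 206]
```

```bash
python3 - <<'E'
from h import *
np.set_printoptions(suppress=True,precision=2,linewidth=200)
w=load('w11');w1=load('w1')
for u,v in(((338.4,160.3),(318,115.6)),((342.8,122.7),(284.5,109)),((333.8,198),(352.5,123.3))): print(tri(w,[u],w1,[v]),onz(w,[u],128),onz(w1,[v],128))
go(576,-359,150,1.626); go(576,-359,55,1.626)
# far/near stand check by triangulating slot ends with w2
w2=load('w2');g=w2['pixels'].mean(2).astype(int)
print(g[206:240:1,390]);print('w2 row 223-226',g[222,350:425],g[224,350:425])
E
```

```text
[[ 576.82 -358.49  126.96    0.97]] [[ 576.27 -357.93  128.  ]] [[ 576.95 -358.72  128.  ]]
[[ 573.86 -319.92  128.11    0.92]] [[ 573.68 -319.51  128.  ]] [[ 574.07 -320.35  128.  ]]
[[ 579.12 -399.28  127.53    0.13]] [[ 578.94 -399.1   128.  ]] [[ 579.1  -399.19  128.  ]]
tx 30.1 ty 89.3 tz 69.3 roll 0.055 dist 117
tx 30.0 ty 89.4 tz 164.3 roll 0.055 dist 189
[ 85  86  81 109 196 195 192 191 192 192 192 196 192 185 180 149  87  88  86  85  90 142 173 195 187 191 189 190 189 193 191 190 181 180]
w2 row 223-226 [184 171 166 105  80  88  84  85  87  85  86 100 155 196 194 193 193 194 166  93  81  74  82  87  81  79  80  85  84  81  82  86  89  80  82  86  86  86  82  84  87  86  82  82  90  93  85  83  94
  97  92  83  94  98  97  80  87  87  88  86  87  82  82 101 145 171 189 192 189 192 186 188 176 176 178] [182 178 166  94  84  85  88  83  83  89  85 108 172 195 191 190 195 191 157  84  77  82  82  88  84  83  83  84  84  83  82  85  82  84  85  86  87  82  87  81  86  86  79  84  83  85  86  85  84
  82  83  85  82  82  81  85  85  80  82  85  88  85  90 119 164 181 188 190 194 189 187 178 174 171 176]
```

The marker top triangulates to z 127.5, centred at (576.5, −359.5), yaw 1.63. I go and grasp.

step_arm:
  moves:
    - {"tx":29.5,"ty":89.8,"tz":20,"roll":0.05}
    - {"tx":29.5,"ty":89.8,"tz":20,"roll":0.05}
    - {"tx":29.5,"ty":89.8,"tz":20,"roll":0.05}
    - {"tx":29.5,"ty":89.8,"tz":30,"roll":0.05}
    - {"tx":29.5,"ty":89.8,"tz":60,"roll":0.05}
    - {"tx":29.5,"ty":89.8,"tz":90,"roll":0.05}
    - {"tx":29.5,"ty":89.8,"tz":120,"roll":0.05}
    - {"tx":29.5,"ty":89.8,"tz":145,"roll":0.05}
    - {"tx":29.5,"ty":89.8,"tz":160,"roll":0.05}
    - {"tx":29.5,"ty":89.8,"tz":164,"roll":0.05}
    - {"tx":29.5,"ty":89.8,"tz":164,"roll":0.05}

```text
t: 19.43
eef_pos: [575.4, -360.6, 54.6]
tcp_rot: [-3.14, -0.001, 1.63]
ft_force: [-0.3, 1.2, 0.1]
opening: 0.525
grip_force: 0.0
```

step_arm:
  moves:
    - {"tx":0,"ty":0,"tz":0,"roll":0}
    - {"tx":0,"ty":0,"tz":0,"roll":0}
    - {"tx":0,"ty":0,"tz":0,"roll":0}
    - {"tx":0,"ty":0,"tz":0,"roll":0}
    - {"tx":0,"ty":0,"tz":0,"roll":0}
    - {"tx":0,"ty":0,"tz":0,"roll":0}
    - {"tx":0,"ty":0,"tz":0,"roll":0}
    - {"tx":0,"ty":0,"tz":0,"roll":0}
    - {"tx":0,"ty":0,"tz":0,"roll":0}
  grip: 0

```text
t: 20.18
eef_pos: [576.2, -361.3, 55.7]
tcp_rot: [3.141, 0.0, 1.63]
ft_force: [-0.2, 0.3, 2.6]
opening: 0.11
grip_force: 30.0
```

step_arm:
  moves:
    - {"tx":0,"ty":0,"tz":-10,"roll":0}
    - {"tx":0,"ty":0,"tz":-25,"roll":0}
    - {"tx":0,"ty":0,"tz":-50,"roll":0}
    - {"tx":0,"ty":0,"tz":-80,"roll":0}
    - {"tx":0,"ty":0,"tz":-100,"roll":0}
    - {"tx":0,"ty":0,"tz":-100,"roll":0}
    - {"tx":0,"ty":0,"tz":-100,"roll":0}
    - {"tx":0,"ty":0,"tz":-100,"roll":0}

```text
t: 20.85
eef_pos: [575.7, -360.9, 154.7]
tcp_rot: [-3.141, -0.001, 1.63]
ft_force: [-0.2, -0.4, -1.3]
opening: 0.105
grip_force: 30.0
```

```bash
python3 - <<'E'
from h import *
np.set_printoptions(suppress=True,precision=2,linewidth=200)
w=snap('wrist','w12.png');s=env.state();p=s['eef_pos'];print(p,s['tcp_rot'],s['opening'],s['grip_force'])
T=Rot.from_euler('xyz',s['tcp_rot']).as_matrix()
P=lambda x,y,z:p+T@np.array([x,y,z])
# expected top corners in tool frame: top 127.5-55.7=72 above TCP
print(proj(w,[P(x,y,-72) for x in(42,-38) for y in(-5,5)]),'bottom',proj(w,[P(42,y,48) for y in(-5,5)]))
g=w['pixels'].mean(2).astype(int)
for r in range(108,200,8): print(r,g[r,232:276])
print('col',g[100:175,253])
E
```

```text
[ 575.63 -360.81  154.24] [-3.14 -0.    1.63] 0.10160046401287495 29.998560547828674
[[242.91 185.27]
 [263.62 185.25]
 [244.34 324.56]
 [262.2  324.54]] bottom [[247.29 154.82]
 [258.46 154.81]]
108 [217 213 214 217 216 216 215 212 214 211 215 217 218 215 211 213 215 216 221 216 217 216 213 213 217 217 215 211 213 212 215 212 207 208 212 213 215 213 215 210 211 210 213 215]
116 [205 217 222 217 216 214 214 208 210 205 210 212 214 214 209 210 210 214 212 214 213 216 216 215 216 210 211 213 210 214 215 217 215 215 215 218 218 218 221 218 217 215 216 214]
124 [202 204 201 199 197 194 198 210 211 209 212 215 214 218 215 212 211 212 213 215 213 215 216 213 211 207 210 209 211 214 215 214 211 211 212 217 219 216 209 215 215 216 213 217]
132 [171 178 176 179 173 173 172 174 175 173 174 179 179 162 159 161 153 154 155 155 160 157 162 158 159 156 157 157 161 163 162 156 159 158 155 155 156 156 157 157 155 158 159 162]
140 [181 178 180 180 183 185 183 180 181 184 187 180 182 181 179 180 185 180 179 182 182 179 181 181 177 180 175 181 178 174 180 180 165 162 158 162 167 164 160 162 167 165 165
[... 886 characters left out ...]
 100  97 100 104 111 106 103]
188 [107 109 107 109 110 109 112 113 113 109 105 123 133 139 137 138 129 135 133 134 138 135 135 134 133 135 134 138 136 133 120  99  95  99  95  98  92  98 102 101 106 105 104 103]
196 [108 105 105 109 109 111 114 106 110 105 100 115 127 132 135 133 134 134 131 136 134 136 134 137 129 134 136 134 135 132 117  98  98 102 106 106 109 104 105 112 114 120 118 118]
col [132 139 188 220 217 209 210 210 216 214 215 214 217 214 213 217 216 213 209 213 214 214 213 214 215 211 212 211 213 214 218 213 157 117 178 187 189 189 184 184 179 178 148 136 172 181 177 180 185
 187 187 190 190 187 190 170 118 103 105 100 105  91  88  89  90  92  89  92  89  87  92  91  90  90  88]
```

```bash
python3 - <<'E'
from h import *
np.set_printoptions(suppress=True,precision=2,linewidth=200)
w=load('w12');g=w['pixels'].mean(2)
print(g[178:192,246:260].mean(1).astype(int), g[146:168,249:257].mean(1).astype(int))
s=env.state();p=s['eef_pos'];T=Rot.from_euler('xyz',s['tcp_rot']).as_matrix()
for r in(183.5,184.5,185.5,186.5): print(r,((onz(w,[(253,r)],p[2]+72)-p)@T)[0])
print(((onz(w,[(253,155.5)],p[2]-48)-p)@T)[0],((onz(w,[(253,155.5)],p[2]-44)-p)@T)[0])
go(403,-400,200,1.79);print(p)
E
```

```text
[ 88  88  88  87  87  87  86  86 100 122 135 136 134 134] [183 186 190 190 191 190 190 191 192 173 118  95  95  95  97  91  88  89  90  90  90  88]
183.5 [ 42.86  -0.13 -71.94]
184.5 [ 42.36  -0.13 -71.95]
185.5 [ 41.87  -0.13 -71.95]
186.5 [ 41.37  -0.13 -71.95]
[41.38  0.11 48.05] [41.88  0.11 44.05]
tx -28.9 ty -174.7 tz -45.5 roll -0.160 dist 183
[ 575.63 -360.81  154.24]
```

```bash
python3 - <<'E'
from h import *
go(422,-352,160,1.79)
E
```

```text
tx 17.8 ty -152.9 tz -5.5 roll -0.160 dist 154
```

step_arm:
  moves:
    - {"tx":18,"ty":-153,"tz":-5.5,"roll":-0.16}
    - {"tx":18,"ty":-153,"tz":-5.5,"roll":-0.16}
    - {"tx":18,"ty":-153,"tz":-5.5,"roll":-0.16}
    - {"tx":18,"ty":-153,"tz":-5.5,"roll":-0.16}
    - {"tx":18,"ty":-153,"tz":-5.5,"roll":-0.16}
    - {"tx":18,"ty":-153,"tz":-5.5,"roll":-0.16}
    - {"tx":18,"ty":-153,"tz":-5.5,"roll":-0.16}
    - {"tx":18,"ty":-153,"tz":-5.5,"roll":-0.16}

```text
t: 21.57
eef_pos: [423.2, -352.3, 160.4]
tcp_rot: [-3.141, -0.0, 1.79]
ft_force: [-0.7, 0.4, -0.7]
opening: 0.104
grip_force: 30.0
```

```bash
python3 - <<'E'
from h import *
np.set_printoptions(suppress=True,precision=2,linewidth=240)
w=snap('wrist','w13.png');w=snap('wrist','w13.png');s=env.state();p=s['eef_pos'];print(p,s['tcp_rot'],s['grip_force'])
c=np.array([403.2,-262.6]);yaw=1.79;u=np.array([np.cos(yaw),np.sin(yaw)]);v=np.array([-u[1],u[0]])
print('mouth',proj(w,[np.r_[c+i*42.5*u+j*6.75*v,44] for i in(-1,1) for j in(-1,1)]),'top',proj(w,[np.r_[c+i*56*u+j*28*v,44] for i in(-1,1) for j in(-1,1)]))
g=w['pixels'].mean(2).astype('f4')
# rectified patch at z=44 along predicted axes, 1 mm/cell
A,Bv=np.mgrid[-64:65,-34:35]
q=proj(w,np.c_[c+A.reshape(-1,1)*u+Bv.reshape(-1,1)*v,44*np.ones(A.size)]).astype('f4')
pt=cv2.remap(g,q[:,0].reshape(A.shape),q[:,1].reshape(A.shape),1)
np.save('pics/pt.npy',pt)
for a in(-30,-20,-10,0,10,20,30): print(a,pt[a+62:a+67].mean(0)[4:65].astype(int))
print('long',[(a,int(pt[a+64,31:38].mean())) for a in range(-64,65) if abs(a)>36])
E
```

```text
[ 423.16 -352.11  160.37] [-3.14 -0.    1.79] 29.998512268066406
mouth [[258.95 141.06]
 [246.91 141.06]
 [259.37  59.14]
 [246.51  59.14]] top [[277.62 153.14]
 [228.24 153.14]
 [279.89  45.2 ]
 [225.99  45.2 ]]
-30 [186 193 215 224 225 224 224 224 223 224 224 224 225 226 225 225 224 225 225 226 224 211 171 162 201 225 226 224 224 224 225 224 226 226 224 200 159 149 182 200 199 168 146 140 141 143 144 143 141 140 141 144 144 142 143 144 144 139 128
 118 118]
-20 [210 212 220 225 226 225 225 225 225 225 225 225 225 224 224 225 225 225 225 225 226 214 180 158 183 215 226 225 224 224 225 225 225 226 226 204 162 151 181 207 224 226 225 221 209 193 170 148 140 140 141 143 146 143 143 144 145 141 129
 117 114]
-10 [208 212 219 225 226 225 224 226 224 225 225 225 225 225 224 224 225 224 225 226 226 214 182 167 187 215 226 225 224 225 225 225 225 226 224 201 163 162 193 214 227 226 225 223 224 225 225 223 211 197 181 155 144 144 143 143 144 141 130
 119 116]
0 [210 210 215 225 225 225 226 224 225 225 225 225 225 225 225 225 224 225 224 226 226 214 182 167 185 213 226 225 224 225 224 225 225
[... 805 characters left out ...]
4 224 224 223 224 224 223 224 224 224 224 224 217
 206 197]
long [(-64, 89), (-63, 89), (-62, 89), (-61, 88), (-60, 89), (-59, 100), (-58, 124), (-57, 135), (-56, 137), (-55, 140), (-54, 141), (-53, 142), (-52, 142), (-51, 141), (-50, 141), (-49, 141), (-48, 143), (-47, 142), (-46, 143), (-45, 139), (-44, 124), (-43, 112), (-42, 108), (-41, 119), (-40, 174), (-39, 229), (-38, 227), (-37, 224), (37, 112), (38, 74), (39, 71), (40, 68), (41, 71), (42, 117), (43, 182), (44, 191), (45, 214), (46, 224), (47, 223), (48, 223), (49, 223), (50, 223), (51, 223), (52, 223), (53, 223), (54, 224), (55, 222), (56, 188), (57, 134), (58, 125), (59, 127), (60, 129), (61, 128), (62, 126), (63, 126), (64, 126)]
```

The slot centre is (403.3, −262.6), yaw 1.793, and the stand edges agree. The marker hangs upright with its middle +1.5 mm along tool x and its bottom 48 mm below the TCP. I go above the slot.

step_arm:
  moves:
    - {"tx":90,"ty":0,"tz":0,"roll":-0.003}
    - {"tx":90,"ty":0,"tz":0,"roll":-0.003}
    - {"tx":90,"ty":0,"tz":0,"roll":-0.003}
    - {"tx":90,"ty":0,"tz":25,"roll":-0.003}
    - {"tx":90,"ty":0,"tz":50,"roll":-0.003}
    - {"tx":90,"ty":0,"tz":57,"roll":-0.003}
    - {"tx":90,"ty":0,"tz":57,"roll":-0.003}
    - {"tx":90,"ty":0,"tz":57,"roll":-0.003}
    - {"tx":90,"ty":0,"tz":57,"roll":-0.003}

```text
t: 22.42
eef_pos: [403.4, -264.9, 104.8]
tcp_rot: [3.141, 0.001, 1.793]
ft_force: [0.1, -0.1, -0.4]
opening: 0.104
grip_force: 30.0
```

```bash
python3 - <<'E'
from h import *
np.set_printoptions(suppress=True,precision=2,linewidth=240)
for i in range(3): w=snap('wrist','w14.png');s=env.state();print(s['eef_pos'],s['tcp_rot'])
go(403.6,-264.1,93,1.793)
E
```

```text
[ 403.41 -264.87  104.87] [3.14 0.   1.79]
[ 403.3  -264.85  104.87] [3.14 0.   1.79]
[ 403.21 -264.77  104.77] [3.14 0.   1.79]
tx 0.6 ty 0.5 tz 11.8 roll -0.000 dist 12
```

step_arm:
  moves:
    - {"tx":0.6,"ty":0.5,"tz":4,"roll":0}
    - {"tx":0.6,"ty":0.5,"tz":8,"roll":0}
    - {"tx":0.6,"ty":0.5,"tz":11,"roll":0}
    - {"tx":0.6,"ty":0.5,"tz":11,"roll":0}
    - {"tx":0.6,"ty":0.5,"tz":11,"roll":0}

```text
t: 22.98
eef_pos: [403.1, -263.6, 92.6]
tcp_rot: [-3.141, -0.0, 1.793]
ft_force: [0.2, 0.2, -0.6]
opening: 0.102
grip_force: 30.0
```

step_arm:
  moves:
    - {"tx":0,"ty":0,"tz":2,"roll":0}
    - {"tx":0,"ty":0,"tz":4,"roll":0}
    - {"tx":0,"ty":0,"tz":5,"roll":0}
    - {"tx":0,"ty":0,"tz":5,"roll":0}

```text
t: 23.32
eef_pos: [403.1, -263.6, 87.7]
tcp_rot: [-3.141, -0.0, 1.793]
ft_force: [0.4, 0.6, -1.1]
opening: 0.106
grip_force: 30.0
```

step_arm:
  moves:
    - {"tx":0,"ty":0,"tz":2,"roll":0}
    - {"tx":0,"ty":0,"tz":4,"roll":0}
    - {"tx":0,"ty":0,"tz":5,"roll":0}
    - {"tx":0,"ty":0,"tz":5,"roll":0}

```text
t: 23.65
eef_pos: [403.1, -263.6, 82.7]
tcp_rot: [-3.141, -0.0, 1.793]
ft_force: [0.4, 0.2, -1.2]
opening: 0.106
grip_force: 30.0
```

It is entering freely; I continue.

step_arm:
  moves:
    - {"tx":0,"ty":0,"tz":2,"roll":0}
    - {"tx":0,"ty":0,"tz":4,"roll":0}
    - {"tx":0,"ty":0,"tz":6,"roll":0}
    - {"tx":0,"ty":0,"tz":8,"roll":0}
    - {"tx":0,"ty":0,"tz":10,"roll":0}
    - {"tx":0,"ty":0,"tz":10,"roll":0}

```text
t: 24.15
eef_pos: [403.1, -263.6, 72.5]
tcp_rot: [-3.141, -0.0, 1.793]
ft_force: [-1.6, -0.2, -1.2]
opening: 0.107
grip_force: 30.0
```

step_arm:
  moves:
    - {"tx":0,"ty":0,"tz":2,"roll":0}
    - {"tx":0,"ty":0,"tz":4,"roll":0}
    - {"tx":0,"ty":0,"tz":6,"roll":0}
    - {"tx":0,"ty":0,"tz":8,"roll":0}
    - {"tx":0,"ty":0,"tz":9,"roll":0}
    - {"tx":0,"ty":0,"tz":9,"roll":0}

```text
t: 24.65
eef_pos: [403.1, -263.6, 63.7]
tcp_rot: [-3.141, -0.0, 1.793]
ft_force: [-0.3, 0.1, -1.6]
opening: 0.107
grip_force: 30.0
```

step_arm:
  moves:
    - {"tx":0,"ty":0,"tz":1,"roll":0}
    - {"tx":0,"ty":0,"tz":2,"roll":0}
    - {"tx":0,"ty":0,"tz":2,"roll":0}

```text
t: 24.9
eef_pos: [403.2, -263.7, 61.8]
tcp_rot: [-3.142, -0.0, 1.793]
ft_force: [0.1, -0.8, -0.1]
opening: 0.106
grip_force: 30.0
```

step_arm:
  moves:
    - {"tx":0,"ty":0,"tz":1,"roll":0}
    - {"tx":0,"ty":0,"tz":2,"roll":0}
    - {"tx":0,"ty":0,"tz":2,"roll":0}

```text
t: 25.15
eef_pos: [403.2, -263.7, 59.8]
tcp_rot: [-3.141, -0.0, 1.793]
ft_force: [-1.3, -0.1, -0.1]
opening: 0.106
grip_force: 30.0
```

step_arm:
  moves:
    - {"tx":0,"ty":0,"tz":1,"roll":0}
    - {"tx":0,"ty":0,"tz":1.5,"roll":0}
    - {"tx":0,"ty":0,"tz":1.5,"roll":0}

```text
t: 25.4
eef_pos: [403.3, -263.8, 59.5]
tcp_rot: [3.141, 0.001, 1.793]
ft_force: [-3.3, 3.4, 17.2]
opening: 0.102
grip_force: 30.0
```

Bottomed at a reported z of 59.6, as expected (60). I release and raise.

step_arm:
  moves:
    - {"tx":0,"ty":0,"tz":-1.3,"roll":0}
    - {"tx":0,"ty":0,"tz":-1.3,"roll":0}
    - {"tx":0,"ty":0,"tz":-1.3,"roll":0}
    - {"tx":0,"ty":0,"tz":-1.3,"roll":0}
    - {"tx":0,"ty":0,"tz":-1.3,"roll":0}
    - {"tx":0,"ty":0,"tz":-1.3,"roll":0}
    - {"tx":0,"ty":0,"tz":-1.3,"roll":0}
  grip: 50

```text
t: 25.98
eef_pos: [403.2, -263.7, 59.6]
tcp_rot: [-3.141, -0.0, 1.793]
ft_force: [0.4, 0.3, -0.6]
opening: 0.507
grip_force: 0.0
```

step_arm:
  moves:
    - {"tx":0,"ty":0,"tz":-20,"roll":0}
    - {"tx":0,"ty":0,"tz":-55,"roll":0}
    - {"tx":0,"ty":0,"tz":-95,"roll":0}
    - {"tx":0,"ty":0,"tz":-135,"roll":0}
    - {"tx":-30,"ty":0,"tz":-160,"roll":0}
    - {"tx":-70,"ty":0,"tz":-160,"roll":0}
    - {"tx":-90,"ty":0,"tz":-160,"roll":0}
    - {"tx":-90,"ty":0,"tz":-160,"roll":0}
    - {"tx":-90,"ty":0,"tz":-160,"roll":0}

```text
t: 26.73
eef_pos: [422.7, -351.8, 219.1]
tcp_rot: [-3.141, -0.001, 1.792]
ft_force: [0.3, 0.4, 0.3]
opening: 0.527
grip_force: 0.0
```

```bash
python3 - <<'E'
from h import *
np.set_printoptions(suppress=True,precision=2,linewidth=240)
w=snap('wrist','w15.png');b=snap('top','t15.png');s=env.state();print(s['eef_pos'],s['t'],s['ft_force'])
c=np.array([403.3,-262.6]);yaw=1.793;u=np.array([np.cos(yaw),np.sin(yaw)]);v=np.array([-u[1],u[0]])
g=w['pixels'].mean(2).astype('f4');A,Bv=np.mgrid[-50:51,-20:21]
q=proj(w,np.c_[c+A.reshape(-1,1)*u+Bv.reshape(-1,1)*v,132*np.ones(A.size)]).astype('f4')
pt=cv2.remap(g,q[:,0].reshape(A.shape),q[:,1].reshape(A.shape),1)
for a in(-30,-15,0,15,30): print(a,pt[a+48:a+53].mean(0)[8:33].astype(int))
print([(a,int(pt[a+50,17:24].mean())) for a in range(-50,51) if abs(a)>34])
# carton still in place, button colour region
im=b['pixels'];h=cv2.cvtColor(im,cv2.COLOR_BGR2HSV)
m=((h[...,1]>60)&(h[...,0]<30)&(h[...,2]>30)).astype('u1');R=np.zeros_like(m)
cv2.fillConvexPoly(R,cv2.convexHull(proj(b,[np.r_[565+x,15+y,102] for x,y in((-60,-75),(60,-75),(60,75),(-60,75))]).astype(np.int32)),1)
k=np.vstack(cv2.findContours(cv2.morphologyEx(m*R,cv2.MORPH_OPEN,np.ones((2,2))),0,1)[0]);print(cv2.minAreaRect(onz(b,k.reshape(-1,2),102)[:,:2].astype('f4')))
E
```

```text
[ 422.63 -350.62  219.33] 26.8333 [-0.4  -0.56  0.19]
-30 [227 227 227 228 227 215 185 156 172 214 213 203 179 152 143 144 144 142 160 206 232 224 190 146 144]
-15 [228 228 228 229 228 221 196 164 182 231 229 228 228 228 228 229 225 194 168 204 230 229 227 227 227]
0 [228 227 228 229 229 226 204 162 175 232 230 228 228 228 228 228 226 197 176 204 227 229 228 228 228]
15 [228 228 228 228 228 226 204 164 177 231 230 227 227 227 228 229 224 187 169 198 224 229 228 227 227]
30 [227 227 227 226 228 226 216 195 196 229 228 227 227 227 227 227 226 214 201 209 224 227 227 226 227]
[(-50, 126), (-49, 124), (-48, 130), (-47, 145), (-46, 153), (-45, 154), (-44, 150), (-43, 149), (-42, 150), (-41, 153), (-40, 150), (-39, 135), (-38, 141), (-37, 143), (-36, 142), (-35, 143), (35, 227), (36, 227), (37, 226), (38, 227), (39, 227), (40, 218), (41, 211), (42, 210), (43, 212), (44, 211), (45, 209), (46, 208), (47, 207), (48, 204), (49, 206), (50, 208)]
((562.2518310546875, 12.959281921386719), (52.229305267333984, 129.4949493408203), 13.518150329589844)
```

The marker top sits at the slot's middle at z 132 (ends at −39.5 and +40, lateral offset about 0.4 mm), and the carton is still in place. Handing in.

```bash
python3 -c "
from h import *
print(env.job_done())"
```

```text
the job is handed in; nothing more can be done
None
```

I handed the job in at about 27 s, and the hand-in gave no verdict: the scale is zeroed, the carton measured within 1 mm of the plate's middle and square to the stops, and the marker stands upright, fully down, in the metal stand.

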